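# Take the slanted pick canister apart for refilling

## Task

Take the slanted pick canister apart in the reverse order of its assembly so that it can be refilled: first draw the lid off and stand it, grip upwards, in the middle of the round cork mat, and only then draw the inner tin out of the canister and stand it upright in the middle of the square cork mat. Set both down without dropping them, let go, and leave the pick stand, pitch pipe, tuning fork and kazoo where they are.

Things in the scene. Friction and masses are not known exactly. Their poses are not given: they have to be found in the camera images.
- lid_center (a point): Loose lid: deep aluminium cap 94 mm across, 72 mm tall, 112 mm over all with its flat-sided dark wood grip on top; about 0.18 kg. Point on its axis half-way up, 56 mm above its open lower edge; z along its axis towards the grip. Starts sitting over the canister's top, loose (2.5 mm play), hiding the inner tin's fin; it must travel 65 mm along its axis to clear the fin.
- lid_grip (a point): Centre of the lid's wood grip, 36 mm from the lid's centre along its z; same axes. The grip is 20 mm thick along y, 34 mm wide along x, 40 mm tall along z, standing on the cap's flat top.
- tin_center (a point): Loose inner tin of white plastic: closed round drum 74 mm across, 65 mm tall, with a flat fin standing on its flat top, 120 mm over all; about 0.18 kg. Point on its axis half-way up, 60 mm above its flat underside; z along its axis to the fin's top. Starts resting loose on the canister's floor (2.5 mm play); it must travel 75 mm along the axis to come out.
- tin_fin (a point): Point on the inner tin's fin, 18 mm below the fin's top edge and 42 mm from the inner tin's centre along its z; same axes. The fin is 12 mm thick along y, 36 mm wide along x, 55 mm tall. At the start (under the lid) it stands out 45 mm beyond the canister's mouth, the drum's top lying 10 mm inside.
- mouth (a point): Centre of the mouth of the fixed aluminium canister (84 mm outside, 79 mm inside, 75 mm deep) in a fixed chrome stand with a 170 x 120 mm foot. z points out along the canister's axis, which leans 30 degrees from vertical, towards the robot's side; y is level. The axes of inner tin and lid lie along these at the start, within a few degrees.
- round_mat: Fixed round cork mat, 140 mm across and 5 mm thick; origin at the centre of its underside, on the counter.
- square_mat: Fixed square cork mat, 130 x 130 mm and 5 mm thick; origin at the centre of its underside, on the counter.
- clip_stand: Bystander: loose chrome spring clip stand on a 70 mm round foot, 126 mm tall, pinching a green marbled pick; origin at the centre of its underside.
- pitch_pipe: Bystander: loose round brass pitch pipe, 72 mm across and 13 mm thick, lying flat; origin at the centre of its underside.
- tuning_fork: Bystander: loose steel tuning fork, 148 mm long along x, 8 mm thick, lying flat; origin on the counter under its middle.
- kazoo: Bystander: loose bamboo kazoo, 110 mm long along x, 24 mm thick, lying; origin on the counter under its middle.
Mind the look-alikes: they are no part of the job. What is shaped like the round_mat but turquoise or yellow is not meant. What is shaped like the square_mat but turquoise is not meant.

How it is judged:
On the way, in this order (a step that is already met when the one before it is completed fails the run):
1. the lid stands released, grip upwards, in the middle of the round mat while the inner tin is still in the canister (horizontal distance between lid_center and round_mat below 0.025 m and height (world z) of lid_center between 0.055 and 0.067 m and angle between lid_center's own z axis and vertical below 0.08 rad and linear speed of lid below 0.03 m/s and contact force between lid and the fingers below 0.1 N and distance between tin_center and mouth below 0.04 m), for 0.2 s.
2. the inner tin is drawn out of the canister (distance between tin_center and mouth above 0.1 m), for 0.1 s.
At the end, for the whole second after the job is handed in: Lid stands on the round mat, grip up, and inner tin on the square mat, fin up: each within 25 mm of its mat's centre, resting on it (height within 6 mm), within 0.08 rad of upright, released and at rest (horizontal distance between lid_center and round_mat below 0.025 m and height (world z) of lid_center between 0.055 and 0.067 m and angle between each of lid_center, tin_center's own z axis and vertical below 0.08 rad and linear speed of each of lid, tin below 0.03 m/s and contact force between each of lid, tin and the fingers below 0.1 N and horizontal distance between tin_center and square_mat below 0.025 m and height (world z) of tin_center between 0.059 and 0.071 m); the robot touches nothing.
It fails at once if the pick stand, pitch pipe, tuning fork or kazoo moved more than 20 mm (distance of any of clip_stand, pitch_pipe, tuning_fork, kazoo from where it was at the start of the episode above 0.02 m).
It fails at once if the lid dropped (falling faster than 0.6 m/s out of the fingers) (linear speed of lid above 0.6 m/s and contact force between lid and the fingers below 0.1 N).
It fails at once if the inner tin dropped (falling faster than 0.6 m/s out of the fingers) (linear speed of tin above 0.6 m/s and contact force between tin and the fingers below 0.1 N).
It also fails if it takes over 58 s, if anything falls off the work surface, if the arm or the gripper's body presses on something with over 40 N, if the wrist force passes 120 N, or if a joint passes its speed limit or range.

## Robot

A 7-joint arm with a two-finger parallel gripper is mounted at the origin on the work surface. World frame = base frame: x ahead of the robot, y to its left, z up, the work surface at z = 0. Lengths are in m, angles in rad, forces in N, time in s.
With the tool pointing down it reaches from about 0.4 to 0.85 m from the base axis. Payload 4.5 kg.
Tool frame: the origin (TCP) lies between the finger pads; the fingertips stand r.tip_reach ahead of it and the grasp point (between the pads) lies 11 mm behind it (r.tip_reach is the distance from the TCP to the fingertips, in m); z points along the fingers, y is the line along which they close (so a half turn about z gives the same grasp; the last joint's range is limited). The gripper opens to 88 mm and grips with 3 to 60 N. Pads are 18 mm wide; open, the fingers measure 123 mm over their backs; the gripper's body (75 mm by 187 mm) begins 45 mm behind the grasp point.
Start: joints at [-1.098, 0.689, -0.195, 1.565, 0.157, 0.902, -0.215], TCP at [0.266, 0.566, 0.247] pointing down, gripper open.
Joint ranges: [-3.01, 3.01], [-0.46, 2.08], [-1.47, 1.51], [0.13, 2.56], [-1, 4.14], [0.04, 2.09], [-2.66, 2.66]. Speed limits (rad/s): [2.57, 2.57, 3.14, 3.14, 3.14, 3.14, 3.14].

## Interface

Orientations are given as a unit quaternion [x, y, z, w].
In Python, from plant import r, vision, workorder gives the robot as it stands.
- The arm moves only by the tool drive_tool, never from a script. Its argument "targets" is a list of rows, each an object of numbers: "tx", "ty", "tz": the shift along the world's x, y, z in units of 0.03 m (1.0 is 0.03 m); "wx", "wy", "wz": the turn, a rotation vector about the world's x, y, z in units of 60 degrees (1.0 is 60 degrees); "claw": the opening, from -1 (shut) to 1 (fully open). A call has exactly 8 rows; each row shifts and turns the commanded pose from where the row before left it; what a row does not reach is not made up. A row lasts 1/10 s, in which the tool goes at most 50 mm and 8.59 degrees, less where a joint would pass 70% of its speed; a pose out of reach is approached as far as the arm can. A call with a number of a shift or a turn outside -1 to 1 is refused whole. A call with a gripper value outside its range is refused whole. The fingers move at their own pace and stop on an object; "force" is the grip in N (left out, the last holds). Time passes only in rows, so rows that do not move let the fingers close, or fill a call up. It gives the time, the measured TCP pose, the force, the opening and the grip force at its end, in the units of the state.
- r.get_state(): the state, without advancing time (a new reading comes with each control period).
- vision.snapshot(name): name is "scene" or "top"; returns a dict with "image" (400x640x3 uint8, blue, green, red), "range_z" (400x640 float32, m along the optical axis (not along the pixel's ray), 0 where there is no reading), "K" (3x3 intrinsics, pixels), "cam_to_world" (4x4, takes a point from camera to world coordinates). Camera axes: x right, y up, looking along -z (the intrinsics and any distortion apply to the point x, -y, -z); pixel columns grow to the right and rows downward; lengths in m; the calibration is good to about 2 mm. A picture is of the moment at which its call begins.
- workorder.finish_job(): hands the job in; it is judged then, once.
The state is a dict: "clock": time; "q": joint angles; "qd": joint speeds; "joint_torque": joint torques, N m; "tool_pos": TCP position; "eef_rot": TCP orientation; "contact_force": force on the tool from outside, world axes, zero at the start; "moment": the same for the moment, N m; "opening": opening from 0.0 (shut) to 1.0 (fully open); "finger_force": force on a finger pad.
Only numpy, scipy, OpenCV 4.12 (cv2) and the standard library are available. Lean on these libraries where they do the work, as an engineer would, in place of code of your own. Each camera call takes 0.05 s, during which the arm holds its last target. There are 200 camera calls.

## Working session

There is one attempt and no reset: what is moved stays moved. The work goes in short steps, Python scripts to look and compute and a tool call to move; the robot and the scene stay as the last step left them, time stands still between calls to the robot, and variables do not carry over. Pictures are saved under pics/ and viewed, at most 10 in all, crops included, and the job is handed in when it is done.

Besides the shell and the picture viewer there is one more tool, called after ">>>" as a command line: name --argument value ..., lists and objects as JSON in quotes. drive_tool: Moves the arm, as the interface text tells. Its arguments: {"type":"object","properties":{"targets":{"type":"array","items":{"type":"object","properties":{"tx":{"type":"number"},"ty":{"type":"number"},"tz":{"type":"number"},"wx":{"type":"number"},"wy":{"type":"number"},"wz":{"type":"number"},"claw":{"type":"number"}}}},"force":{"type":"number"}},"required":["targets"]}

```bash
mkdir -p pics; ls
python3 - <<'E'
from plant import r, vision
import cv2, numpy as np, pickle
print(r.get_state(), r.tip_reach)
for n in ("scene","top"):
    s=vision.snapshot(n); pickle.dump(s,open(n+".pkl","wb")); cv2.imwrite(f"pics/{n}0.png",s["image"])
    print(n,s["K"],s["cam_to_world"])
E
```

```text
pics
{'clock': 0.0, 'q': array([-1.09821111,  0.68996886, -0.19451585,  1.56635196,  0.15733605,
        0.90250738, -0.21509718]), 'qd': array([-2.86521606e-04,  5.46631136e-04,  6.64021514e-05, -1.29376793e-04,
       -1.66894078e-03,  3.15115825e-04, -1.69866271e-03]), 'joint_torque': array([-1.56169306e-03, -5.27555144e+01, -1.26768060e+00, -1.53434533e+01,
       -5.27176692e-02,  6.36090888e-03,  1.77068428e-04]), 'tool_pos': array([0.26531231, 0.56520392, 0.2459174 ]), 'eef_rot': array([ 2.17582080e-01,  9.76041594e-01, -9.12113701e-04, -1.19543656e-04]), 'contact_force': array([ 0.0161827 ,  0.01529172, -0.38664255]), 'moment': array([ 0.0011338 , -0.01669337, -0.01273731]), 'finger_force': 0.0, 'opening': 1.0001228709443735} 0.008
scene [[370.86187786   0.         319.66760953]
 [  0.         370.86187786 196.45960178]
 [  0.           0.           1.        ]] [[ 0.80860642 -0.400221    0.4312526   0.92172369]
 [ 0.58802005  0.52519802 -0.61514182 -0.54756741]
 [ 0.01969966  0.7509928   0.66001647  0.7284227 ]
 [ 0.          0.          0.          1.        ]]
top [[409.48165922   0.         318.99388609]
 [  0.         409.48165922 191.93528165]
 [  0.           0.           1.        ]] [[ 0.01704431  0.99140468 -0.12971602  0.35904093]
 [-0.99972512  0.0148092  -0.01817603  0.01494424]
 [-0.01609881  0.12999016  0.99138458  1.29328004]
 [ 0.          0.          0.          1.        ]]
```

View pics/scene0.png

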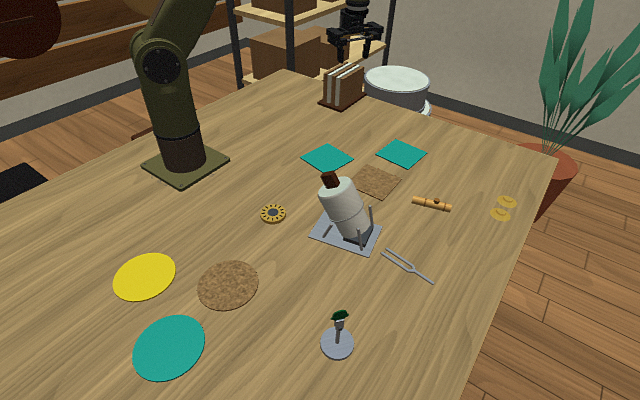

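View pics/top0.png

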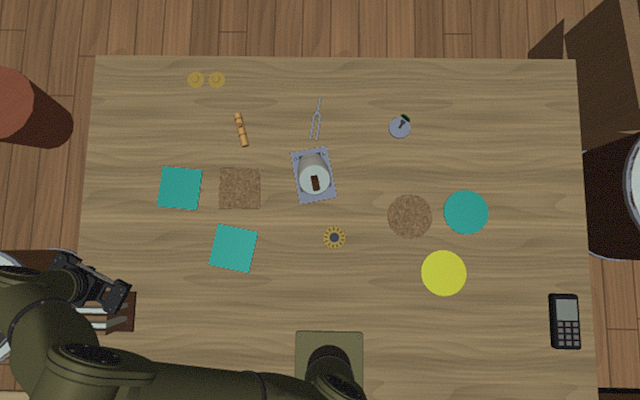

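Scene and top views. Round mats in top: cork (410,216), turquoise (466,212), yellow (444,273). Square mats: cork (240,188), turquoise (180,188) and (234,248). The cork ones fit the description. The lidded canister is at (314,178), with the grip at (315,183). I'll confirm these in one crop and measure.

```bash
cat > h.py <<'E'
import numpy as np, pickle, cv2
def cloud(s):
    K=s["K"];z=s["range_z"];v,u=np.mgrid[:400,:640]
    P=np.stack([(u-K[0,2])/K[0,0]*z,-(v-K[1,2])/K[1,1]*z,-z,np.ones_like(z)],-1)
    W=(P@s["cam_to_world"].T)[...,:3]; W[z==0]=np.nan
    return W
def load(n): return pickle.load(open(n+".pkl","rb"))
def proj(s,p):
    c=np.linalg.inv(s["cam_to_world"])@np.r_[p,1];K=s["K"]
    return K[0,0]*c[0]/-c[2]+K[0,2], K[1,1]*c[1]/c[2]+K[1,2]
E
python3 - <<'E'
from h import *
for n,rw,sw in (("top",(380,440,190,242),(214,264,164,212)),("scene",(190,265,255,315),(345,405,158,205))):
    s=load(n);W=cloud(s);hsv=cv2.cvtColor(s["image"],cv2.COLOR_BGR2HSV)
    for nm,(a,b,c,d) in (("round",rw),("square",sw)):
        w=W[c:d,a:b].reshape(-1,3); im=s["image"][c:d,a:b].reshape(-1,3).astype(int)
        m=(w[:,2]>0.0025)&(w[:,2]<0.02); p=w[m]
        pts=p[:,:2].astype(np.float32)
        print(n,nm,m.sum(),np.nanmedian(p,0),"enc",cv2.minEnclosingCircle(pts),"rect",cv2.minAreaRect(pts), "tablez",np.median(w[~m][:,2]))
s=load("top");t=load("scene")
a=cv2.resize(s["image"][140:240,200:440],None,fx=3.3,fy=3.0,interpolation=2)
b=cv2.resize(t["image"][160:260,290:400],None,fx=3,fy=3,interpolation=2)
o=np.zeros((600,800,3),np.uint8);o[:300,:792]=a;o[300:,:330]=b
cv2.imwrite("pics/crop1.png",o)
for n,(a,b,c,d) in (("top",(285,345,140,210)),("scene",(315,365,165,240))):
    W=cloud(load(n))[c:d,a:b].reshape(-1,3); W=W[W[:,2]>0.05]
    print(n,len(W),W[W[:,2].argsort()[-5:]],W.mean(0))
E
```

```text
top round 1740 [ 0.45793873 -0.24517791  0.00539803] enc ((0.4567013382911682, -0.2461232841014862), 0.11750832945108414) rect ((0.45800304412841797, -0.2473585605621338), (0.16068798303604126, 0.1883174031972885), 0.8652034997940063) tablez nan
top square 1709 [0.53689661 0.29563715 0.0061195 ] enc ((0.5373260974884033, 0.2932061553001404), 0.10730469226837158) rect ((0.5386718511581421, 0.29569506645202637), (0.1516904979944229, 0.15923117101192474), 1.0426480770111084) tablez nan
scene round 2195 [ 0.46050974 -0.25387041  0.00434778] enc ((0.4667809009552002, -0.25033652782440186), 0.09360174834728241) rect ((0.451385498046875, -0.2470003366470337), (0.15168622136116028, 0.1572813242673874), 33.946075439453125) tablez nan
scene square 929 [0.54090856 0.29765143 0.00389366] enc ((0.531195342540741, 0.3360401690006256), 0.12845495343208313) rect ((0.5426903963088989, 0.3163713216781616), (0.2030346393585205, 0.21088793873786926), 37.712486267089844) tablez nan
top 1119 [[0.53879159 0.05214725 0.18980519]
 [0.53605548 0.04936262 0.18987964]
 [0.53889689 0.04395341 0.18988374]
 [0.53308118 0.05200315 0.1909763 ]
 [0.5358997  0.04113409 0.19158747]] [0.56321737 0.05546351 0.14118695]
scene 2032 [[0.53738459 0.03691829 0.18607228]
 [0.53298421 0.04321019 0.18617048]
 [0.53697452 0.05004112 0.18689475]
 [0.5352179  0.04834173 0.18710789]
 [0.53838169 0.04368316 0.18840761]] [0.58211898 0.03206987 0.12185099]
```

View pics/crop1.png

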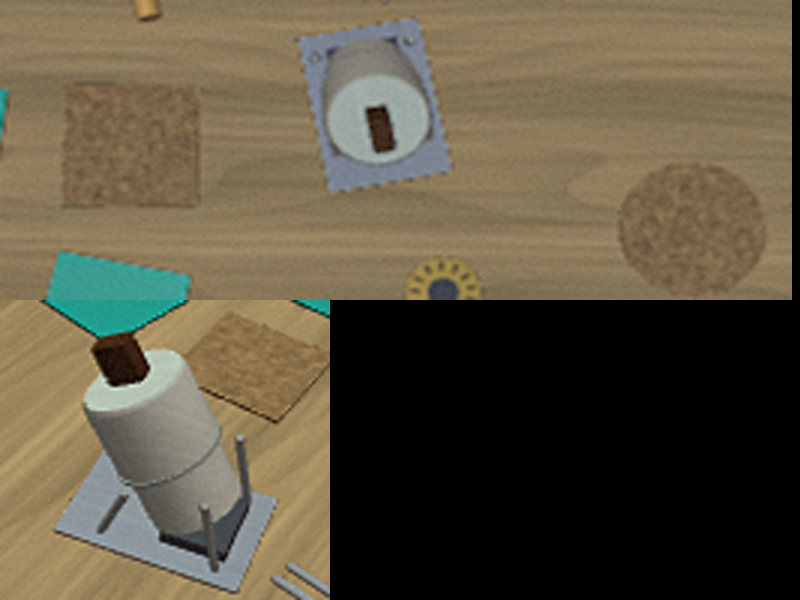

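The crop confirms the cork round mat at about (409.8,216.3), the cork square mat at about (239.8,188.5), and the lid with its dark grip leaning towards the robot. Next I'll fit the lid pose to both depth clouds.

```bash
cat >> h.py <<'E'
from scipy.spatial.transform import Rotation as R
from scipy.optimize import least_squares
def cyl(q,rad,z0,z1):
    d=np.stack([np.hypot(q[:,0],q[:,1])-rad,np.abs(q[:,2]-(z0+z1)/2)-(z1-z0)/2],1)
    return np.minimum(d.max(1),0)+np.linalg.norm(np.maximum(d,0),axis=1)
def box(q,c,h):
    d=np.abs(q-c)-h
    return np.minimum(d.max(1),0)+np.linalg.norm(np.maximum(d,0),axis=1)
def lid(q): return np.minimum.reduce([cyl(q,.047,-.056,.016),box(q,[0,0,.036],[.017,.010,.020])])
def lidcan(q): return np.minimum(lid(q),cyl(q,.042,-.110,-.05))
def tin(q): return np.minimum(cyl(q,.037,-.060,.005),box(q,[0,0,.0325],[.018,.006,.0275]))
def fit(P,sdf,p0,R0):
    f=lambda x: sdf((R.from_rotvec(x[3:])*R0).inv().apply(P-p0-x[:3]))*1e3
    o=least_squares(f,np.zeros(6),loss="soft_l1",f_scale=2,x_scale=[.005]*3+[.05]*3)
    return p0+o.x[:3],R.from_rotvec(o.x[3:])*R0,np.abs(o.fun).mean() if 0 else np.median(np.abs(f(o.x)))
def ray(s,u,v,z):
    K=s["K"];M=s["cam_to_world"];d=M[:3,:3]@[(u-K[0,2])/K[0,0],-(v-K[1,2])/K[1,1],-1]
    return M[:3,3]+d*(z-M[2,3])/d[2]
E
python3 - <<'E'
from h import *
t=load("top");s=load("scene")
print("round",ray(t,409.8,216.3,.005),"square",ray(t,239.8,188.5,.005))
print("scene round px 228,285:",ray(s,228,285,.005),"square 376,181.5:",ray(s,376.5,182,.005))
C={}
for n,(a,b,c,d) in (("top",(285,345,140,210)),("scene",(315,372,165,245))):
    W=cloud(load(n))[c:d,a:b].reshape(-1,3); C[n]=W[(W[:,2]>0.085)]
C["both"]=np.vstack([C["top"],C["scene"]])
yaw=np.arctan2(-.1,-1) 
for n,P in C.items():
    for y in (np.pi,np.pi+.2):
        R0=R.from_euler("ZY",[y,np.pi/6])
        p,Rf,e=fit(P,lidcan,np.array([.56,.045,.145]),R0)
        M=Rf.as_matrix();print(n,len(P),p.round(4),e,"\n x",M[:,0].round(3),"y",M[:,1].round(3),"z",M[:,2].round(3),"grip",(p+.036*M[:,2]).round(4))
E
```

```text
round [ 0.45476785 -0.24767764  0.005     ] square [0.53487385 0.29114617 0.005     ]
scene round px 228,285: [ 0.46276512 -0.25242289  0.005     ] square 376,181.5: [0.54954307 0.28881132 0.005     ]
top 1039 [0.5517 0.0528 0.1328] 1.0680056010530723 
 x [-0.864 -0.073 -0.498] y [ 0.118 -0.991 -0.059] z [-0.489 -0.11   0.865] grip [0.5341 0.0489 0.1639]
top 1039 [0.5517 0.0528 0.1328] 1.057285135334027 
 x [-0.856 -0.134 -0.5  ] y [ 0.171 -0.985 -0.029] z [-0.489 -0.11   0.866] grip [0.5341 0.0488 0.1639]
scene 1627 [0.5515 0.0499 0.1308] 0.7125157774555066 
 x [-0.848 -0.171 -0.502] y [ 0.198 -0.98  -0.001] z [-0.492 -0.101  0.865] grip [0.5338 0.0463 0.1619]
scene 1627 [0.5515 0.0499 0.1308] 0.7125085671831413 
 x [-0.848 -0.171 -0.502] y [ 0.198 -0.98  -0.001] z [-0.492 -0.101  0.865] grip [0.5338 0.0463 0.1619]
both 2666 [0.5516 0.0504 0.1318] 1.0057344067322722 
 x [-0.846 -0.18  -0.502] y [ 0.21  -0.978 -0.005] z [-0.49  -0.11   0.865] grip [0.534  0.0464 0.1629]
both 2666 [0.5516 0.0504 0.1318] 1.0057407605721675 
 x [-0.846 -0.18  -0.502] y [ 0.21  -0.978 -0.005] z [-0.49  -0.11   0.865] grip [0.534  0.0464 0.1629]
```

Run:
```python
from h import *
from plant import r
for n,wins in (("top",{"round":(380,440,188,246),"square":(212,268,160,216)}),("scene",{"round":(188,268,252,318),"square":(340,408,155,207)})):
    s=load(n); hsv=cv2.cvtColor(s["image"],cv2.COLOR_BGR2HSV)
    for k,(a,b,c,d) in wins.items():
        im=cv2.GaussianBlur(s["image"],(0,0),1)[c:d,a:b]
        g=im[...,2]
        th,m=cv2.threshold(g,0,255,cv2.THRESH_BINARY_INV+cv2.THRESH_OTSU)
        # exclude turquoise/grey by saturation-hue
        h=hsv[c:d,a:b]; m[(h[...,0]>30)]=0
        m=cv2.morphologyEx(m,cv2.MORPH_CLOSE,np.ones((3,3)));m=cv2.morphologyEx(m,cv2.MORPH_OPEN,np.ones((5,5)))
        _,l,st,ce=cv2.connectedComponentsWithStats(m); i=1+st[1:,4].argmax()
        ys,xs=np.where(l==i)
        Q=np.array([ray(s,x+a,y+c,.005) for x,y in zip(xs,ys)])
        print(n,k,st[i],"mean",Q.mean(0).round(4),"ext",np.ptp(Q[:,:2],axis=0).round(3),"mid",((Q.max(0)+Q.min(0))/2).round(4))
st=r.get_state();T=R.from_quat(st["eef_rot"]);print(T.as_matrix().round(3))
z=np.array([.49,.11,-.865]);z/=np.linalg.norm(z)
for sg in (1,-1):
    y=sg*np.array([.21,-.978,-.005]);y-=z*(y@z);y/=np.linalg.norm(y);x=np.cross(y,z)
    D=R.from_matrix(np.c_[x,y,z])
    print(sg,np.c_[x,y,z].round(3).tolist(),"rotvec/60deg",((D*T.inv()).as_rotvec()/np.pi*3).round(3))
```

```text
top round [   7    7   45   43 1557] mean [ 0.4546 -0.2461  0.005 ] ext [0.133 0.138] mid [ 0.4561 -0.2451  0.005 ]
top square [   0    5   56   45 2020] mean [0.5411 0.2921 0.005 ] ext [0.142 0.182] mid [0.5396 0.2933 0.005 ]
scene round [   9    8   62   52 2426] mean [ 0.4632 -0.2534  0.005 ] ext [0.142 0.14 ] mid [ 0.4605 -0.2513  0.005 ]Traceback (most recent call last):
  File "<stdin>", line 12, in <module>
ValueError: attempt to get argmax of an empty sequence
```

```bash
cat >> h.py <<'E'
def goal(tz,ty):
    z=np.array(tz,float);z/=np.linalg.norm(z);y=np.array(ty,float);y-=z*(y@z);y/=np.linalg.norm(y)
    return R.from_matrix(np.c_[np.cross(y,z),y,z])
def togo(p,G,st=None):
    from plant import r
    st=st or r.get_state();T=R.from_quat(st["eef_rot"])
    w=(G*T.inv()).as_rotvec()*3/np.pi
    print("t",((np.array(p)-st["tool_pos"])/.03).round(2),"w",w.round(3),"deg",np.linalg.norm(w)*60,"clock",st["clock"],"pos",st["tool_pos"].round(4),"F",st["contact_force"].round(1),"open",round(st["opening"],3),"ff",st["finger_force"],"q",st["q"].round(2))
E
python3 - <<'E'
from h import *
from plant import r
st=r.get_state();print(R.from_quat(st["eef_rot"]).as_matrix().round(3))
lz=np.array([-.49,-.11,.865]);lz/=np.linalg.norm(lz);g=np.array([.534,.0464,.1629])
tcp=g-.007*lz
print("pre",tcp+.1*lz,"grasp",tcp)
for sg in (1,-1): togo(tcp+.1*lz,goal(-lz,[sg*.21,-sg*.978,0]))
E
```

```text
[[-0.905  0.425 -0.001]
 [ 0.425  0.905 -0.001]
 [-0.    -0.002 -1.   ]]
pre [0.48843968 0.03617217 0.24332791] grasp [0.53742927 0.04716984 0.15684629]
t [  7.44 -17.64  -0.09] w [ 0.652 -0.071 -2.309] deg 144.02819507899952 clock 0.1 pos [0.2653 0.5653 0.246 ] F [-0.  -1.  -0.6] open 1.001 ff 0.0 q [-1.1   0.69 -0.19  1.57  0.16  0.9  -0.22]
t [  7.44 -17.64  -0.09] w [-0.052 -0.508  0.608] deg 47.6469528465615 clock 0.1 pos [0.2653 0.5653 0.246 ] F [-0.  -1.  -0.6] open 1.001 ff 0.0 q [-1.1   0.69 -0.19  1.57  0.16  0.9  -0.22]
```

>>> drive_tool --targets '[{"tx": 0.34,"ty": -0.8,"tz": 0.1,"wy": -0.023,"wz": 0.028,"claw": 1},{"tx": 0.34,"ty": -0.8,"tz": 0.1,"wy": -0.023,"wz": 0.028,"claw": 1},{"tx": 0.34,"ty": -0.8,"tz": 0.1,"wy": -0.023,"wz": 0.028,"claw": 1},{"tx": 0.34,"ty": -0.8,"tz": 0.1,"wy": -0.023,"wz": 0.028,"claw": 1},{"tx": 0.34,"ty": -0.8,"tz": 0.1,"wy": -0.023,"wz": 0.028,"claw": 1},{"tx": 0.34,"ty": -0.8,"tz": 0.1,"wy": -0.023,"wz": 0.028,"claw": 1},{"tx": 0.34,"ty": -0.8,"tz": 0.1,"wy": -0.023,"wz": 0.028,"claw": 1},{"tx": 0.34,"ty": -0.8,"tz": 0.1,"wy": -0.023,"wz": 0.028,"claw": 1}]'

```text
validation failed for argument at $.ta...
```

>>> drive_tool --targets '[{"tx": 0.34,"ty": -0.8,"wy": -0.023,"wz": 0.028,"claw": 1},{"tx": 0.34,"ty": -0.8,"wy": -0.023,"wz": 0.028,"claw": 1},{"tx": 0.34,"ty": -0.8,"wy": -0.023,"wz": 0.028,"claw": 1},{"tx": 0.34,"ty": -0.8,"wy": -0.023,"wz": 0.028,"claw": 1},{"tx": 0.34,"ty": -0.8,"wy": -0.023,"wz": 0.028,"claw": 1},{"tx": 0.34,"ty": -0.8,"wy": -0.023,"wz": 0.028,"claw": 1},{"tx": 0.34,"ty": -0.8,"wy": -0.023,"wz": 0.028,"claw": 1},{"tx": 0.34,"ty": -0.8,"wy": -0.023,"wz": 0.028,"claw": 1}]'

```text
validation failed for argument at $.ta...
```

```bash
cat > lidgo.py <<'E'
from h import *
lz=np.array([-.49,-.11,.865]);lz/=np.linalg.norm(lz);g=np.array([.534,.0464,.1629])
tcp=g-.007*lz; G=goal(-lz,[-.21,.978,0])
for d in (.1,0): togo(tcp+d*lz,G)
E
python3 lidgo.py
```

```text
t [  7.44 -17.64  -0.09] w [-0.052 -0.508  0.608] deg 47.6469528465615 clock 0.1 pos [0.2653 0.5653 0.246 ] F [-0.  -1.  -0.6] open 1.001 ff 0.0 q [-1.1   0.69 -0.19  1.57  0.16  0.9  -0.22]
t [  9.07 -17.27  -2.97] w [-0.052 -0.508  0.608] deg 47.6469528465615 clock 0.1 pos [0.2653 0.5653 0.246 ] F [-0.  -1.  -0.6] open 1.001 ff 0.0 q [-1.1   0.69 -0.19  1.57  0.16  0.9  -0.22]
```

All keys are probably required in every row.

>>> drive_tool --targets '[{"tx": 0.34,"ty": -0.8,"tz": 0.1,"wx": 0,"wy": -0.023,"wz": 0.028,"claw": 1},{"tx": 0.34,"ty": -0.8,"tz": 0.1,"wx": 0,"wy": -0.023,"wz": 0.028,"claw": 1},{"tx": 0.34,"ty": -0.8,"tz": 0.1,"wx": 0,"wy": -0.023,"wz": 0.028,"claw": 1},{"tx": 0.34,"ty": -0.8,"tz": 0.1,"wx": 0,"wy": -0.023,"wz": 0.028,"claw": 1},{"tx": 0.34,"ty": -0.8,"tz": 0.1,"wx": 0,"wy": -0.023,"wz": 0.028,"claw": 1},{"tx": 0.34,"ty": -0.8,"tz": 0.1,"wx": 0,"wy": -0.023,"wz": 0.028,"claw": 1},{"tx": 0.34,"ty": -0.8,"tz": 0.1,"wx": 0,"wy": -0.023,"wz": 0.028,"claw": 1},{"tx": 0.34,"ty": -0.8,"tz": 0.1,"wx": 0,"wy": -0.023,"wz": 0.028,"claw": 1}]'

```text
clock: 0.9
tool_pos: [0.3473, 0.3726, 0.2706]
eef_rot: [0.1, 0.99, 0.021, 0.094]
contact_force: [0.3, -0.6, 0.2]
opening: 0.999
finger_force: 0.0
```

>>> drive_tool --targets '[{"tx": 0.34,"ty": -0.8,"tz": 0,"wx": 0,"wy": -0.023,"wz": 0.028,"claw": 1},{"tx": 0.34,"ty": -0.8,"tz": 0,"wx": 0,"wy": -0.023,"wz": 0.028,"claw": 1},{"tx": 0.34,"ty": -0.8,"tz": 0,"wx": 0,"wy": -0.023,"wz": 0.028,"claw": 1},{"tx": 0.34,"ty": -0.8,"tz": 0,"wx": 0,"wy": -0.023,"wz": 0.028,"claw": 1},{"tx": 0.34,"ty": -0.8,"tz": 0,"wx": 0,"wy": -0.023,"wz": 0.028,"claw": 1},{"tx": 0.34,"ty": -0.8,"tz": 0,"wx": 0,"wy": -0.023,"wz": 0.028,"claw": 1},{"tx": 0.34,"ty": -0.8,"tz": 0,"wx": 0,"wy": -0.023,"wz": 0.028,"claw": 1},{"tx": 0.34,"ty": -0.8,"tz": 0,"wx": 0,"wy": -0.023,"wz": 0.028,"claw": 1}]'

```text
clock: 1.7
tool_pos: [0.4288, 0.1809, 0.2707]
eef_rot: [-0.018, 0.982, 0.041, 0.185]
contact_force: [0.8, -1.0, -0.4]
opening: 0.996
finger_force: 0.0
```

```bash
python3 lidgo.py
```

```text
t [ 1.99 -4.82 -0.91] w [-0.048 -0.152  0.149] deg 13.059343015370397 clock 1.7 pos [0.4288 0.1809 0.2707] F [ 0.8 -1.  -0.4] open 0.996 ff 0.0 q [-0.65  0.35  0.09  2.34  0.82  0.13  0.24]
t [ 3.62 -4.46 -3.8 ] w [-0.048 -0.152  0.149] deg 13.059343015370397 clock 1.7 pos [0.4288 0.1809 0.2707] F [ 0.8 -1.  -0.4] open 0.996 ff 0.0 q [-0.65  0.35  0.09  2.34  0.82  0.13  0.24]
```

>>> drive_tool --targets '[{"tx": 0.35,"ty": -0.8,"tz": 0,"wx": -0.008,"wy": -0.025,"wz": 0.025,"claw": 1},{"tx": 0.35,"ty": -0.8,"tz": 0,"wx": -0.008,"wy": -0.025,"wz": 0.025,"claw": 1},{"tx": 0.35,"ty": -0.8,"tz": 0,"wx": -0.008,"wy": -0.025,"wz": 0.025,"claw": 1},{"tx": 0.35,"ty": -0.8,"tz": 0,"wx": -0.008,"wy": -0.025,"wz": 0.025,"claw": 1},{"tx": 0.35,"ty": -0.8,"tz": 0,"wx": -0.008,"wy": -0.025,"wz": 0.025,"claw": 1},{"tx": 0.25,"ty": -0.8,"tz": 0,"wx": -0.008,"wy": -0.027,"wz": 0.024,"claw": 1},{"tx": 0,"ty": 0,"tz": -0.5,"wx": 0,"wy": 0,"wz": 0,"claw": 1},{"tx": 0,"ty": 0,"tz": -0.4,"wx": 0,"wy": 0,"wz": 0,"claw": 1}]'

```text
clock: 2.5
tool_pos: [0.468, 0.0785, 0.2423]
eef_rot: [-0.074, 0.97, 0.028, 0.23]
contact_force: [0.2, -0.0, -0.1]
opening: 1.0
finger_force: 0.0
```

```bash
python3 lidgo.py
```

```text
t [ 0.68 -1.41  0.04] w [-0.004 -0.059  0.054] deg 4.7920031931382105 clock 2.5 pos [0.468  0.0785 0.2423] F [ 0.2 -0.  -0.1] open 1.0 ff 0.0 q [ 0.03  0.45 -0.47  2.42  2.11  0.32 -0.69]
t [ 2.32 -1.04 -2.85] w [-0.004 -0.059  0.054] deg 4.7920031931382105 clock 2.5 pos [0.468  0.0785 0.2423] F [ 0.2 -0.  -0.1] open 1.0 ff 0.0 q [ 0.03  0.45 -0.47  2.42  2.11  0.32 -0.69]
```

>>> drive_tool --targets '[{"tx": 0.17,"ty": -0.35,"tz": 0,"wx": 0,"wy": -0.015,"wz": 0.014,"claw": 1},{"tx": 0.17,"ty": -0.35,"tz": 0,"wx": 0,"wy": -0.015,"wz": 0.014,"claw": 1},{"tx": 0.17,"ty": -0.35,"tz": 0,"wx": 0,"wy": -0.015,"wz": 0.013,"claw": 1},{"tx": 0.17,"ty": -0.36,"tz": 0.04,"wx": -0.004,"wy": -0.014,"wz": 0.013,"claw": 1},{"tx": 0.2,"ty": 0.04,"tz": -0.35,"wx": 0,"wy": 0,"wz": 0,"claw": 1},{"tx": 0.2,"ty": 0.04,"tz": -0.35,"wx": 0,"wy": 0,"wz": 0,"claw": 1},{"tx": 0.2,"ty": 0.05,"tz": -0.35,"wx": 0,"wy": 0,"wz": 0,"claw": 1},{"tx": 0,"ty": 0,"tz": 0,"wx": 0,"wy": 0,"wz": 0,"claw": 1}]'

```text
clock: 3.3
tool_pos: [0.5063, 0.0414, 0.211]
eef_rot: [-0.104, 0.96, 0.03, 0.257]
contact_force: [0.0, -0.0, 0.0]
opening: 0.997
finger_force: 0.0
```

```bash
python3 lidgo.py
```

```text
t [-0.6  -0.17  1.08] w [-0.    -0.002 -0.002] deg 0.203108107281649 clock 3.3 pos [0.5063 0.0414 0.211 ] F [ 0. -0.  0.] open 0.997 ff 0.0 q [ 0.24  0.59 -0.61  2.42  2.37  0.45 -0.74]
t [ 1.04  0.19 -1.81] w [-0.    -0.002 -0.002] deg 0.203108107281649 clock 3.3 pos [0.5063 0.0414 0.211 ] F [ 0. -0.  0.] open 0.997 ff 0.0 q [ 0.24  0.59 -0.61  2.42  2.37  0.45 -0.74]
```

>>> drive_tool --targets '[{"tx": 0.18,"ty": 0.03,"tz": -0.31,"wx": 0,"wy": 0,"wz": 0,"claw": 1},{"tx": 0.18,"ty": 0.03,"tz": -0.31,"wx": 0,"wy": 0,"wz": 0,"claw": 1},{"tx": 0.18,"ty": 0.03,"tz": -0.31,"wx": 0,"wy": 0,"wz": 0,"claw": 1},{"tx": 0.17,"ty": 0.03,"tz": -0.3,"wx": 0,"wy": 0,"wz": 0,"claw": 1},{"tx": 0.17,"ty": 0.03,"tz": -0.3,"wx": 0,"wy": 0,"wz": 0,"claw": 1},{"tx": 0.16,"ty": 0.04,"tz": -0.28,"wx": 0,"wy": 0,"wz": 0,"claw": 1},{"tx": 0,"ty": 0,"tz": 0,"wx": 0,"wy": 0,"wz": 0,"claw": 0.3},{"tx": 0,"ty": 0,"tz": 0,"wx": 0,"wy": 0,"wz": 0,"claw": -0.2}]' --force 25

```text
clock: 4.1
tool_pos: [0.5372, 0.0472, 0.1575]
eef_rot: [-0.104, 0.96, 0.03, 0.258]
contact_force: [0.1, 0.0, 0.4]
opening: 0.843
finger_force: 0.0
```

>>> drive_tool --targets '[{"tx": 0,"ty": 0,"tz": 0,"wx": 0,"wy": 0,"wz": 0,"claw": -1},{"tx": 0,"ty": 0,"tz": 0,"wx": 0,"wy": 0,"wz": 0,"claw": -1},{"tx": 0,"ty": 0,"tz": 0,"wx": 0,"wy": 0,"wz": 0,"claw": -1},{"tx": 0,"ty": 0,"tz": 0,"wx": 0,"wy": 0,"wz": 0,"claw": -1},{"tx": 0,"ty": 0,"tz": 0,"wx": 0,"wy": 0,"wz": 0,"claw": -1},{"tx": 0,"ty": 0,"tz": 0,"wx": 0,"wy": 0,"wz": 0,"claw": -1},{"tx": 0,"ty": 0,"tz": 0,"wx": 0,"wy": 0,"wz": 0,"claw": -1},{"tx": 0,"ty": 0,"tz": 0,"wx": 0,"wy": 0,"wz": 0,"claw": -1}]' --force 25

```text
clock: 4.9
tool_pos: [0.5372, 0.0472, 0.1578]
eef_rot: [-0.104, 0.96, 0.03, 0.258]
contact_force: [-0.1, -0.0, 0.2]
opening: 0.223
finger_force: 25.0
```

```bash
python3 lidgo.py
```

```text
t [-1.62 -0.37  2.85] w [ 0.001 -0.001 -0.003] deg 0.19940891375829328 clock 4.9 pos [0.5372 0.0472 0.1578] F [-0.1 -0.   0.2] open 0.223 ff 24.99873908702284 q [ 0.23  0.75 -0.62  2.38  2.43  0.57 -0.76]
t [ 0.01  0.   -0.03] w [ 0.001 -0.001 -0.003] deg 0.19940891375829328 clock 4.9 pos [0.5372 0.0472 0.1578] F [-0.1 -0.   0.2] open 0.223 ff 24.99873908702284 q [ 0.23  0.75 -0.62  2.38  2.43  0.57 -0.76]
```

>>> drive_tool --targets '[{"tx": -0.06,"ty": -0.014,"tz": 0.11,"wx": 0,"wy": 0,"wz": 0,"claw": -1},{"tx": -0.12,"ty": -0.027,"tz": 0.216,"wx": 0,"wy": 0,"wz": 0,"claw": -1},{"tx": -0.12,"ty": -0.027,"tz": 0.216,"wx": 0,"wy": 0,"wz": 0,"claw": -1},{"tx": -0.12,"ty": -0.027,"tz": 0.216,"wx": 0,"wy": 0,"wz": 0,"claw": -1},{"tx": -0.12,"ty": -0.027,"tz": 0.216,"wx": 0,"wy": 0,"wz": 0,"claw": -1},{"tx": -0.12,"ty": -0.027,"tz": 0.216,"wx": 0,"wy": 0,"wz": 0,"claw": -1},{"tx": -0.12,"ty": -0.027,"tz": 0.216,"wx": 0,"wy": 0,"wz": 0,"claw": -1},{"tx": -0.12,"ty": -0.027,"tz": 0.216,"wx": 0,"wy": 0,"wz": 0,"claw": -1}]' --force 35

```text
clock: 5.7
tool_pos: [0.51, 0.0409, 0.2072]
eef_rot: [-0.104, 0.96, 0.03, 0.258]
contact_force: [-0.3, -0.4, -1.2]
opening: 0.223
finger_force: 35.0
```

```bash
python3 lidgo.py
```

```text
t [-0.72 -0.16  1.21] w [ 0.001 -0.    -0.003] deg 0.17959379260724467 clock 5.7 pos [0.51   0.0409 0.2072] F [-0.3 -0.4 -1.2] open 0.223 ff 34.998717522248626 q [ 0.24  0.61 -0.61  2.41  2.38  0.46 -0.74]
t [ 0.91  0.21 -1.68] w [ 0.001 -0.    -0.003] deg 0.17959379260724467 clock 5.7 pos [0.51   0.0409 0.2072] F [-0.3 -0.4 -1.2] open 0.223 ff 34.998717522248626 q [ 0.24  0.61 -0.61  2.41  2.38  0.46 -0.74]
```

Force is small: about 1.7 N of lid weight and no jamming. Continuing along the axis.

>>> drive_tool --targets '[{"tx": -0.12,"ty": -0.027,"tz": 0.216,"wx": 0,"wy": 0,"wz": 0,"claw": -1},{"tx": -0.12,"ty": -0.027,"tz": 0.216,"wx": 0,"wy": 0,"wz": 0,"claw": -1},{"tx": -0.12,"ty": -0.027,"tz": 0.216,"wx": 0,"wy": 0,"wz": 0,"claw": -1},{"tx": -0.12,"ty": -0.027,"tz": 0.216,"wx": 0,"wy": 0,"wz": 0,"claw": -1},{"tx": -0.12,"ty": -0.027,"tz": 0.216,"wx": 0,"wy": 0,"wz": 0,"claw": -1},{"tx": -0.1,"ty": -0.06,"tz": 0.25,"wx": 0,"wy": 0,"wz": 0,"claw": -1},{"tx": 0,"ty": -0.15,"tz": 0.3,"wx": 0,"wy": 0,"wz": 0,"claw": -1},{"tx": 0,"ty": -0.3,"tz": 0.3,"wx": 0,"wy": 0,"wz": 0,"claw": -1}]' --force 35

```text
clock: 6.5
tool_pos: [0.4891, 0.0221, 0.2652]
eef_rot: [-0.105, 0.96, 0.03, 0.258]
contact_force: [0.2, -0.6, -1.3]
opening: 0.228
finger_force: 35.0
```

```bash
cat > roundgo.py <<'E'
from h import *
from plant import r
m=np.array([.458,-.249])
# TCP height when lid stands: grip centre .005+.092=.097 ; tcp 7mm below grip centre (+.6mm measured slip none)
for yaw in (0,-.2,-.5,-.8,-1.1): 
    print(yaw,end=" ");togo([m[0],m[1],.0905],goal([0,0,-1],[np.sin(-yaw),np.cos(yaw),0]))
E
python3 roundgo.py
```

```text
0 t [-1.04 -9.04 -5.82] w [-0.058  0.499 -0.203] deg 32.52426486486024 clock 6.5 pos [0.4891 0.0221 0.2652] F [ 0.2 -0.6 -1.3] open 0.228 ff 34.99924695119262 q [ 0.27  0.43 -0.52  2.4   2.32  0.24 -0.65]
-0.2 t [-1.04 -9.04 -5.82] w [-0.008  0.505 -0.389] deg 38.275490630362796 clock 6.5 pos [0.4891 0.0221 0.2652] F [ 0.2 -0.6 -1.3] open 0.228 ff 34.99924695119262 q [ 0.27  0.43 -0.52  2.4   2.32  0.24 -0.65]
-0.5 t [-1.04 -9.04 -5.82] w [ 0.068  0.508 -0.669] deg 50.56273217190075 clock 6.5 pos [0.4891 0.0221 0.2652] F [ 0.2 -0.6 -1.3] open 0.228 ff 34.99924695119262 q [ 0.27  0.43 -0.52  2.4   2.32  0.24 -0.65]
-0.8 t [-1.04 -9.04 -5.82] w [ 0.146  0.503 -0.948] deg 64.99754231256604 clock 6.5 pos [0.4891 0.0221 0.2652] F [ 0.2 -0.6 -1.3] open 0.228 ff 34.99924695119262 q [ 0.27  0.43 -0.52  2.4   2.32  0.24 -0.65]
-1.1 t [-1.04 -9.04 -5.82] w [ 0.226  0.489 -1.227] deg 80.42708651096937 clock 6.5 pos [0.4891 0.0221 0.2652] F [ 0.2 -0.6 -1.3] open 0.228 ff 34.99924695119262 q [ 0.27  0.43 -0.52  2.4   2.32  0.24 -0.65]
```

>>> drive_tool --targets '[{"tx": -0.07,"ty": -0.5,"tz": 0.1,"wx": -0.006,"wy": 0.03,"wz": 0,"claw": -1},{"tx": -0.07,"ty": -0.65,"tz": 0,"wx": -0.011,"wy": 0.049,"wz": 0,"claw": -1},{"tx": -0.07,"ty": -0.65,"tz": 0,"wx": -0.011,"wy": 0.049,"wz": 0,"claw": -1},{"tx": -0.07,"ty": -0.65,"tz": 0,"wx": -0.011,"wy": 0.049,"wz": 0,"claw": -1},{"tx": -0.07,"ty": -0.65,"tz": 0,"wx": -0.011,"wy": 0.049,"wz": 0,"claw": -1},{"tx": -0.07,"ty": -0.65,"tz": 0,"wx": -0.011,"wy": 0.049,"wz": 0,"claw": -1},{"tx": -0.07,"ty": -0.65,"tz": -0.1,"wx": -0.011,"wy": 0.049,"wz": 0,"claw": -1},{"tx": -0.07,"ty": -0.65,"tz": -0.2,"wx": -0.011,"wy": 0.049,"wz": 0,"claw": -1}]' --force 35

```text
clock: 7.3
tool_pos: [0.4894, -0.0742, 0.2594]
eef_rot: [-0.103, 0.981, -0.005, 0.165]
contact_force: [1.5, -0.1, -1.2]
opening: 0.224
finger_force: 35.0
```

>>> drive_tool --targets '[{"tx": -0.07,"ty": -0.65,"tz": -0.3,"wx": -0.011,"wy": 0.049,"wz": 0,"claw": -1},{"tx": -0.07,"ty": -0.65,"tz": -0.4,"wx": -0.011,"wy": 0.049,"wz": 0,"claw": -1},{"tx": -0.07,"ty": -0.65,"tz": -0.5,"wx": -0.005,"wy": 0.02,"wz": 0,"claw": -1},{"tx": -0.07,"ty": -0.65,"tz": -0.6,"wx": 0,"wy": 0,"wz": 0,"claw": -1},{"tx": -0.07,"ty": -0.6,"tz": -0.6,"wx": 0,"wy": 0,"wz": 0,"claw": -1},{"tx": -0.07,"ty": -0.5,"tz": -0.6,"wx": 0,"wy": 0,"wz": 0,"claw": -1},{"tx": 0,"ty": 0,"tz": -0.4,"wx": 0,"wy": 0,"wz": 0,"claw": -1},{"tx": 0,"ty": 0,"tz": 0,"wx": 0,"wy": 0,"wz": 0,"claw": -1}]' --force 35

```text
clock: 8.1
tool_pos: [0.4761, -0.1861, 0.1556]
eef_rot: [-0.104, 0.989, -0.012, 0.102]
contact_force: [0.3, 0.5, -1.7]
opening: 0.225
finger_force: 35.0
```

Run:
```python
from h import *
from plant import r,vision
st=r.get_state();M=R.from_quat(st["eef_rot"]).as_matrix();togo([.458,-.249,.0905],goal([0,0,-1],M[:,1]))
for n in("top","scene"): pickle.dump(vision.snapshot(n),open(n+"1.pkl","wb"))
s=load("scene1");c=np.array(proj(s,st["tool_pos"]+[0,0,-.04])).astype(int);print(c)
o=cv2.resize(s["image"][max(c[1]-75,0):c[1]+75,c[0]-100:c[0]+100],None,fx=4,fy=4);cv2.imwrite("pics/lidheld.png",o)
for n in ("top1","scene1"):
    W=cloud(load(n)).reshape(-1,3);W=W[np.all(np.abs(W-(st["tool_pos"]-[0,0,.04]))<[.06,.06,.042],1)]
    p,Rf,e=fit(W,lid,st["tool_pos"]-[0,0,.029],R.from_matrix(np.c_[-M[:,0],M[:,1],-M[:,2]]))
    print(n,len(W),p,e,Rf.as_matrix()[:,2])
```

```text
t [-0.6  -2.1  -2.17] w [ 0.003  0.197 -0.004] deg 11.797160357221816 clock 8.1 pos [ 0.4761 -0.1861  0.1556] F [ 0.3  0.5 -1.7] open 0.225 ff 34.998859455809 q [ 0.67  0.7  -0.56  2.16  1.11  0.34  0.99]
[247 238]
top1 323 [ 0.48129811 -0.18459003  0.12673883] 0.9526462342109715 [-0.22919002 -0.00168716  0.97338024]
scene1 1660 [ 0.48203888 -0.18656971  0.1267227 ] 0.5968443773100921 [-0.20952383  0.00524434  0.97778948]
```

View pics/lidheld.png

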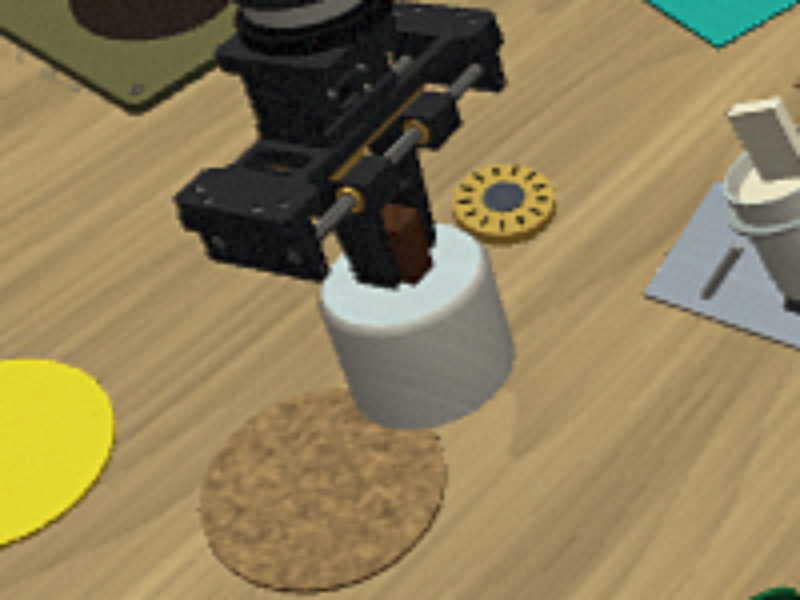

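The lid is held straight along the tool and still tilted about 12°. The round mat is at crop (323,491), or scene (228,286). Continuing.

>>> drive_tool --targets '[{"tx": -0.1,"ty": -0.35,"tz": 0,"wx": 0,"wy": 0.035,"wz": 0,"claw": -1},{"tx": -0.1,"ty": -0.35,"tz": 0,"wx": 0,"wy": 0.035,"wz": 0,"claw": -1},{"tx": -0.1,"ty": -0.35,"tz": -0.1,"wx": 0,"wy": 0.035,"wz": 0,"claw": -1},{"tx": -0.1,"ty": -0.35,"tz": -0.2,"wx": 0,"wy": 0.035,"wz": 0,"claw": -1},{"tx": -0.1,"ty": -0.35,"tz": -0.2,"wx": 0,"wy": 0.035,"wz": 0,"claw": -1},{"tx": -0.1,"ty": -0.35,"tz": -0.2,"wx": 0,"wy": 0.03,"wz": 0,"claw": -1},{"tx": 0,"ty": 0,"tz": -0.2,"wx": 0,"wy": 0,"wz": 0,"claw": -1},{"tx": 0,"ty": 0,"tz": 0,"wx": 0,"wy": 0,"wz": 0,"claw": -1}]' --force 35

```text
clock: 9.0
tool_pos: [0.459, -0.2479, 0.1296]
eef_rot: [-0.105, 0.994, -0.001, -0.003]
contact_force: [-1.1, 0.8, -1.6]
opening: 0.225
finger_force: 35.0
```

```bash
cat > lc.py <<'E'
from h import *
from plant import r,vision
st=r.get_state();M=R.from_quat(st["eef_rot"]).as_matrix();togo([.458,-.249,.0905],goal([0,0,-1],M[:,1]))
for n in("top","scene"): 
    s=vision.snapshot(n);W=cloud(s).reshape(-1,3);W=W[np.all(np.abs(W-(st["tool_pos"]-[0,0,.04]))<[.06,.06,.042],1)&(W[:,2]>.012)]
    p,Rf,e=fit(W,lid,st["tool_pos"]-[0,0,.029],R.from_matrix(np.c_[-M[:,0],M[:,1],-M[:,2]]))
    print(n,len(W),p.round(4),e,Rf.as_matrix()[:,2].round(3))
E
python3 lc.py
```

```text
t [-0.03 -0.04 -1.3 ] w [ 0.002 -0.006  0.   ] deg 0.3558744500283701 clock 9.0 pos [ 0.459  -0.2479  0.1296] F [-1.1  0.8 -1.6] open 0.225 ff 34.99875079840422 q [ 0.82  0.83 -0.7   1.96  0.85  0.69  1.35]
top 239 [ 0.4595 -0.2468  0.1007] 1.0843876369962189 [ 0.023 -0.018  1.   ]
scene 1546 [ 0.4581 -0.2487  0.0997] 0.5970200710123317 [0.006 0.005 1.   ]
```

>>> drive_tool --targets '[{"tx": 0,"ty": 0,"tz": -0.25,"wx": 0,"wy": 0,"wz": 0,"claw": -1},{"tx": 0,"ty": 0,"tz": -0.25,"wx": 0,"wy": 0,"wz": 0,"claw": -1},{"tx": 0,"ty": 0,"tz": -0.25,"wx": 0,"wy": 0,"wz": 0,"claw": -1},{"tx": 0,"ty": 0,"tz": -0.2,"wx": 0,"wy": 0,"wz": 0,"claw": -1},{"tx": 0,"ty": 0,"tz": -0.15,"wx": 0,"wy": 0,"wz": 0,"claw": -1},{"tx": 0,"ty": 0,"tz": -0.08,"wx": 0,"wy": 0,"wz": 0,"claw": -1},{"tx": 0,"ty": 0,"tz": -0.05,"wx": 0,"wy": 0,"wz": 0,"claw": -1},{"tx": 0,"ty": 0,"tz": 0,"wx": 0,"wy": 0,"wz": 0,"claw": -1}]' --force 35

```text
clock: 9.9
tool_pos: [0.459, -0.2485, 0.0925]
eef_rot: [-0.105, 0.994, -0.001, -0.003]
contact_force: [-0.4, -0.4, -1.3]
opening: 0.224
finger_force: 35.0
```

>>> drive_tool --targets '[{"tx": 0,"ty": 0,"tz": -0.02,"wx": 0,"wy": 0,"wz": 0,"claw": -1},{"tx": 0,"ty": 0,"tz": -0.02,"wx": 0,"wy": 0,"wz": 0,"claw": -1},{"tx": 0,"ty": 0,"tz": -0.02,"wx": 0,"wy": 0,"wz": 0,"claw": -1},{"tx": 0,"ty": 0,"tz": 0,"wx": 0,"wy": 0,"wz": 0,"claw": -1},{"tx": 0,"ty": 0,"tz": 0,"wx": 0,"wy": 0,"wz": 0,"claw": -1},{"tx": 0,"ty": 0,"tz": 0,"wx": 0,"wy": 0,"wz": 0,"claw": -1},{"tx": 0,"ty": 0,"tz": 0,"wx": 0,"wy": 0,"wz": 0,"claw": -1},{"tx": 0,"ty": 0,"tz": 0,"wx": 0,"wy": 0,"wz": 0,"claw": -1}]' --force 20

```text
clock: 10.7
tool_pos: [0.459, -0.2485, 0.0909]
eef_rot: [-0.105, 0.994, -0.001, -0.003]
contact_force: [0.3, 0.5, -1.2]
opening: 0.222
finger_force: 20.0
```

```bash
python3 lc.py
```

```text
t [-0.03 -0.02 -0.01] w [ 0.002 -0.006  0.   ] deg 0.4110988125936405 clock 10.7 pos [ 0.459  -0.2485  0.0909] F [ 0.3  0.5 -1.2] open 0.222 ff 19.998590061441064 q [ 0.78  0.88 -0.64  1.98  0.94  0.62  1.28]
top 228 [ 0.459  -0.2469  0.062 ] 1.1599584493450013 [ 0.001 -0.005  1.   ]
scene 1383 [ 0.458  -0.2498  0.0607] 0.6031321872477444 [0.006 0.003 1.   ]
```

>>> drive_tool --targets '[{"tx": 0,"ty": 0,"tz": -0.03,"wx": 0,"wy": 0,"wz": 0,"claw": -1},{"tx": 0,"ty": 0,"tz": -0.02,"wx": 0,"wy": 0,"wz": 0,"claw": -1},{"tx": 0,"ty": 0,"tz": 0,"wx": 0,"wy": 0,"wz": 0,"claw": -1},{"tx": 0,"ty": 0,"tz": 0,"wx": 0,"wy": 0,"wz": 0,"claw": -1},{"tx": 0,"ty": 0,"tz": 0,"wx": 0,"wy": 0,"wz": 0,"claw": -1},{"tx": 0,"ty": 0,"tz": 0,"wx": 0,"wy": 0,"wz": 0,"claw": -1},{"tx": 0,"ty": 0,"tz": 0,"wx": 0,"wy": 0,"wz": 0,"claw": -1},{"tx": 0,"ty": 0,"tz": 0,"wx": 0,"wy": 0,"wz": 0,"claw": -1}]' --force 20

```text
clock: 11.6
tool_pos: [0.4586, -0.2486, 0.0903]
eef_rot: [-0.105, 0.994, -0.001, -0.004]
contact_force: [-3.0, -0.4, 8.9]
opening: 0.227
finger_force: 20.0
```

Contact at 9 N, so the lid stands on the mat. I'll release by opening gradually, then rise straight up.

>>> drive_tool --targets '[{"tx": 0,"ty": 0,"tz": 0.02,"wx": 0,"wy": 0,"wz": 0,"claw": -1},{"tx": 0,"ty": 0,"tz": 0,"wx": 0,"wy": 0,"wz": 0,"claw": -0.4},{"tx": 0,"ty": 0,"tz": 0,"wx": 0,"wy": 0,"wz": 0,"claw": -0.1},{"tx": 0,"ty": 0,"tz": 0,"wx": 0,"wy": 0,"wz": 0,"claw": 0.3},{"tx": 0,"ty": 0,"tz": 0,"wx": 0,"wy": 0,"wz": 0,"claw": 0.6},{"tx": 0,"ty": 0,"tz": 0,"wx": 0,"wy": 0,"wz": 0,"claw": 0.6},{"tx": 0,"ty": 0,"tz": 0,"wx": 0,"wy": 0,"wz": 0,"claw": 0.6},{"tx": 0,"ty": 0,"tz": 0,"wx": 0,"wy": 0,"wz": 0,"claw": 0.6}]' --force 20

```text
clock: 12.4
tool_pos: [0.459, -0.2485, 0.0899]
eef_rot: [-0.105, 0.994, -0.001, -0.003]
contact_force: [-0.1, -0.5, -0.1]
opening: 0.796
finger_force: 0.0
```

>>> drive_tool --targets '[{"tx": 0,"ty": 0,"tz": 0.2,"wx": 0,"wy": 0,"wz": 0,"claw": 0.6},{"tx": 0,"ty": 0,"tz": 0.4,"wx": 0,"wy": 0,"wz": 0,"claw": 0.6},{"tx": 0,"ty": 0,"tz": 0.6,"wx": 0,"wy": 0,"wz": 0,"claw": 0.6},{"tx": 0,"ty": 0,"tz": 0.8,"wx": 0,"wy": 0,"wz": 0,"claw": 0.8},{"tx": 0,"ty": 0.1,"tz": 0.9,"wx": 0,"wy": 0,"wz": 0,"claw": 0.8},{"tx": 0,"ty": 0.3,"tz": 0.9,"wx": 0,"wy": 0,"wz": 0,"claw": 0.8},{"tx": 0,"ty": 0.3,"tz": 0.9,"wx": 0,"wy": 0,"wz": 0,"claw": 0.8},{"tx": 0,"ty": 0.3,"tz": 0.9,"wx": 0,"wy": 0,"wz": 0,"claw": 0.8}]' --force 20

```text
clock: 13.2
tool_pos: [0.4587, -0.2178, 0.2601]
eef_rot: [-0.105, 0.994, -0.001, -0.003]
contact_force: [-0.6, 0.9, 0.0]
opening: 0.897
finger_force: 0.0
```

Run:
```python
from h import *
from plant import r,vision
st=r.get_state();print(st["tool_pos"],st["q"].round(2),st["clock"])
for n in("top","scene"): pickle.dump(vision.snapshot(n),open(n+"2.pkl","wb"))
C=[];D=[]
for n in ("top2","scene2"):
    W=cloud(load(n)).reshape(-1,3)
    P=W[np.all(np.abs(W-[.459,-.249,.06])<[.055,.055,.056],1)&(W[:,2]>.012)]
    p,Rf,e=fit(P,lid,np.array([.459,-.249,.061]),R.identity()); 
    print(n,"lid",p.round(4),e,Rf.as_matrix()[:,2].round(3))
    D.append(W[np.all(np.abs(W-[.565,.055,.12])<[.055,.05,.075],1)&(W[:,2]>.08)])
lz=np.array([-.49,-.11,.865]);lz/=np.linalg.norm(lz)
y=np.array([.21,-.978,-.005]);y-=lz*(y@lz);y/=np.linalg.norm(y)
R0=R.from_matrix(np.c_[np.cross(y,lz),y,lz])
# canister shell: outer 42, inner 39.5, mouth plane at tin z=+.015
def can(q): return np.maximum(cyl(q,.042,-.065,.015),-cyl(q,.0395,-.060,.03))
def sd(q): return np.minimum(tin(q),can(q))
for nm,P in zip(("top","scene","both"),D+[np.vstack(D)]):
    for dz in (0,-.015):
        p,Rf,e=fit(P,sd,np.array([.5516,.0504,.1318])-lz*(.015)+lz*dz,R0);M=Rf.as_matrix()
        print(nm,len(P),p.round(4),e,"x",M[:,0].round(3),"y",M[:,1].round(3),"z",M[:,2].round(3),"fin",(p+.042*M[:,2]).round(4))
o=np.vstack([cv2.resize(load("top2")["image"][120:230,220:460],(656,300)),cv2.resize(load("scene2")["image"][160:310,180:400],(656,300))])
cv2.imwrite("pics/after_lid.png",o)
```

```text
[ 0.45872852 -0.217846    0.26005216] [ 0.88  0.64 -0.87  1.87  0.61  0.93  1.49] 13.2
top2 lid [ 0.4594 -0.246   0.0613] 1.0912479704906914 [ 0.012 -0.005  1.   ]
scene2 lid [ 0.4576 -0.2498  0.06  ] 0.5904447578195943 [-0.001  0.001  1.   ]
top 652 [0.5511 0.0526 0.1454] 1.6552814802428366 x [-0.871 -0.132 -0.473] y [ 0.165 -0.986 -0.028] z [-0.463 -0.102  0.881] fin [0.5316 0.0483 0.1824]
top 652 [0.5799 0.0589 0.0885] 1.2340134452583345 x [-0.834 -0.221 -0.506] y [ 0.244 -0.969  0.02 ] z [-0.495 -0.107  0.862] fin [0.5591 0.0544 0.1248]
scene 803 [0.5799 0.0542 0.0867] 0.7635649218968952 x [-0.822 -0.169 -0.544] y [ 0.186 -0.982  0.025] z [-0.539 -0.081  0.839] fin [0.5573 0.0508 0.122 ]
scene 803 [0.5799 0.0542 0.0867] 0.7635650415171759 x [-0.822 -0.169 -0.544] y [ 0.186 -0.982  0.025] z [-0.539 -0.081  0.839] fin [0.5573 0.0508 0.122 ]
both 1455 [0.5802 0.0558 0.0878] 1.0238969574739507 x [-0.829 -0.193 -0.524] y [ 0.221 -0.975  0.011] z [-0.513 -0.107  0.851] fin [0.5587 0.0513 0.1235]
both 1455 [0.5802 0.0558 0.0878] 1.0238969465799566 x [-0.829 -0.193 -0.524] y [ 0.221 -0.975  0.011] z [-0.513 -0.107  0.851] fin [0.5587 0.0513 0.1235]
```

View pics/after_lid.png

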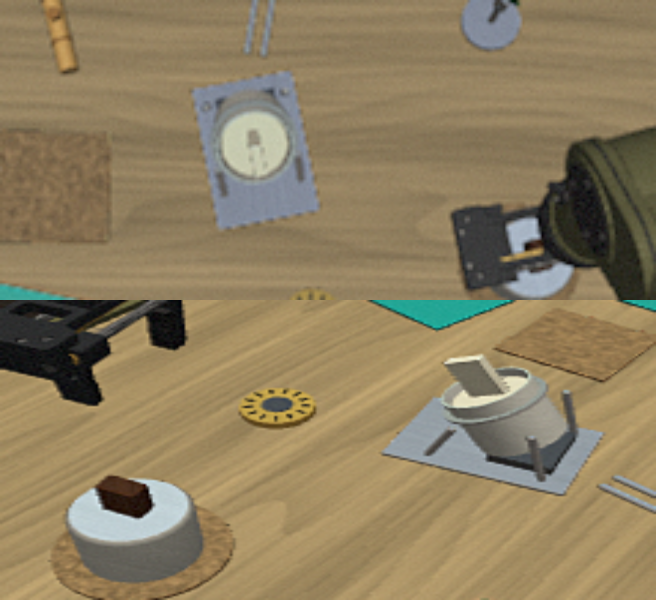

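The lid stands in the middle of the round mat (lower view, about (133,530)) and the tin's fin shows in the canister. The fit gives the fin at about (0.5585, 0.0515, 0.123). Now to it.

```bash
cat > tingo.py <<'E'
from h import *
lz=np.array([-.50,-.108,.859]);lz/=np.linalg.norm(lz);g=np.array([.5585,.0515,.123])
tcp=g-.009*lz; G=goal(-lz,[-.215,.976,0])
for d in (.08,0): togo(tcp+d*lz,G)
E
python3 tingo.py
```

```text
t [ 2.06  8.69 -2.61] w [ 0.111 -0.501  0.005] deg 30.795197967591537 clock 13.3 pos [ 0.4612 -0.2169  0.2622] F [-0.1  0.2  0.1] open 0.897 ff 0.0 q [ 0.88  0.64 -0.87  1.87  0.61  0.92  1.49]
t [ 3.39  8.98 -4.9 ] w [ 0.111 -0.501  0.005] deg 30.795197967591537 clock 13.3 pos [ 0.4612 -0.2169  0.2622] F [-0.1  0.2  0.1] open 0.897 ff 0.0 q [ 0.88  0.64 -0.87  1.87  0.61  0.92  1.49]
```

>>> drive_tool --targets '[{"tx": 0.15,"ty": 0.55,"tz": 0,"wx": 0.007,"wy": -0.033,"wz": 0,"claw": 0.8},{"tx": 0.15,"ty": 0.55,"tz": 0,"wx": 0.007,"wy": -0.033,"wz": 0,"claw": 0.8},{"tx": 0.15,"ty": 0.55,"tz": 0,"wx": 0.007,"wy": -0.033,"wz": 0,"claw": 0.8},{"tx": 0.15,"ty": 0.55,"tz": 0,"wx": 0.007,"wy": -0.033,"wz": 0,"claw": 0.8},{"tx": 0.15,"ty": 0.55,"tz": 0,"wx": 0.007,"wy": -0.033,"wz": 0,"claw": 0.8},{"tx": 0.15,"ty": 0.55,"tz": 0,"wx": 0.007,"wy": -0.033,"wz": 0,"claw": 0.8},{"tx": 0.15,"ty": 0.55,"tz": 0,"wx": 0.007,"wy": -0.033,"wz": 0,"claw": 0.8},{"tx": 0.15,"ty": 0.55,"tz": 0,"wx": 0.007,"wy": -0.033,"wz": 0,"claw": 0.8}]' --force 20

```text
clock: 14.1
tool_pos: [0.4946, -0.0862, 0.2577]
eef_rot: [-0.103, 0.985, 0.014, 0.137]
contact_force: [0.6, 0.2, 0.2]
opening: 0.901
finger_force: 0.0
```

>>> drive_tool --targets '[{"tx": 0.12,"ty": 0.55,"tz": 0,"wx": 0.007,"wy": -0.031,"wz": 0,"claw": 0.8},{"tx": 0.12,"ty": 0.55,"tz": 0,"wx": 0.007,"wy": -0.031,"wz": 0,"claw": 0.8},{"tx": 0.12,"ty": 0.55,"tz": 0,"wx": 0.007,"wy": -0.031,"wz": 0,"claw": 0.8},{"tx": 0.12,"ty": 0.55,"tz": 0,"wx": 0.007,"wy": -0.031,"wz": 0,"claw": 0.8},{"tx": 0.12,"ty": 0.55,"tz": 0,"wx": 0.007,"wy": -0.031,"wz": 0,"claw": 0.8},{"tx": 0.12,"ty": 0.55,"tz": -0.2,"wx": 0.007,"wy": -0.031,"wz": 0,"claw": 0.8},{"tx": 0.12,"ty": 0.5,"tz": -0.3,"wx": 0.007,"wy": -0.031,"wz": 0,"claw": 0.8},{"tx": 0.1,"ty": 0.3,"tz": -0.3,"wx": 0.007,"wy": -0.031,"wz": 0,"claw": 0.8}]' --force 20

```text
clock: 14.9
tool_pos: [0.511, 0.0088, 0.2381]
eef_rot: [-0.103, 0.968, 0.018, 0.226]
contact_force: [-0.2, -0.7, -1.0]
opening: 0.9
finger_force: 0.0
```

```bash
python3 tingo.py
```

```text
t [ 0.4   1.17 -1.8 ] w [ 0.026 -0.072  0.006] deg 4.590469091291179 clock 14.9 pos [0.511  0.0088 0.2381] F [-0.2 -0.7 -1. ] open 0.9 ff 0.0 q [ 0.32  0.51 -0.59  2.31  1.88  0.27 -0.19]
t [ 1.73  1.46 -4.09] w [ 0.026 -0.072  0.006] deg 4.590469091291179 clock 14.9 pos [0.511  0.0088 0.2381] F [-0.2 -0.7 -1. ] open 0.9 ff 0.0 q [ 0.32  0.51 -0.59  2.31  1.88  0.27 -0.19]
```

>>> drive_tool --targets '[{"tx": 0.06,"ty": 0.2,"tz": 0,"wx": 0.004,"wy": -0.012,"wz": 0.001,"claw": 0.8},{"tx": 0.06,"ty": 0.2,"tz": 0,"wx": 0.004,"wy": -0.012,"wz": 0.001,"claw": 0.8},{"tx": 0.06,"ty": 0.2,"tz": 0,"wx": 0.004,"wy": -0.012,"wz": 0.001,"claw": 0.8},{"tx": 0.06,"ty": 0.2,"tz": -0.3,"wx": 0.004,"wy": -0.012,"wz": 0.001,"claw": 0.8},{"tx": 0.06,"ty": 0.2,"tz": -0.4,"wx": 0.005,"wy": -0.012,"wz": 0.001,"claw": 0.8},{"tx": 0.1,"ty": 0.17,"tz": -0.5,"wx": 0.005,"wy": -0.012,"wz": 0.001,"claw": 0.8},{"tx": 0,"ty": 0,"tz": -0.4,"wx": 0,"wy": 0,"wz": 0,"claw": 0.8},{"tx": 0,"ty": 0,"tz": 0,"wx": 0,"wy": 0,"wz": 0,"claw": 0.8}]' --force 20

```text
clock: 15.7
tool_pos: [0.5216, 0.0428, 0.1879]
eef_rot: [-0.103, 0.959, 0.029, 0.261]
contact_force: [-0.2, 0.0, -0.3]
opening: 0.9
finger_force: 0.0
```

```bash
python3 tingo.py
python3 - <<'E'
from h import *
from plant import vision
s=vision.snapshot("scene");cv2.imwrite("pics/fin.png",cv2.resize(s["image"][130:250,270:430],(800,600)))
E
```

```text
t [ 0.05  0.03 -0.13] w [-0.002 -0.006  0.002] deg 0.38827362353681283 clock 15.7 pos [0.5216 0.0428 0.1879] F [-0.2  0.  -0.3] open 0.9 ff 0.0 q [ 0.37  0.73 -0.85  2.4   2.18  0.63 -0.53]
t [ 1.38  0.32 -2.42] w [-0.002 -0.006  0.002] deg 0.38827362353681283 clock 15.7 pos [0.5216 0.0428 0.1879] F [-0.2  0.  -0.3] open 0.9 ff 0.0 q [ 0.37  0.73 -0.85  2.4   2.18  0.63 -0.53]
```

View pics/fin.png

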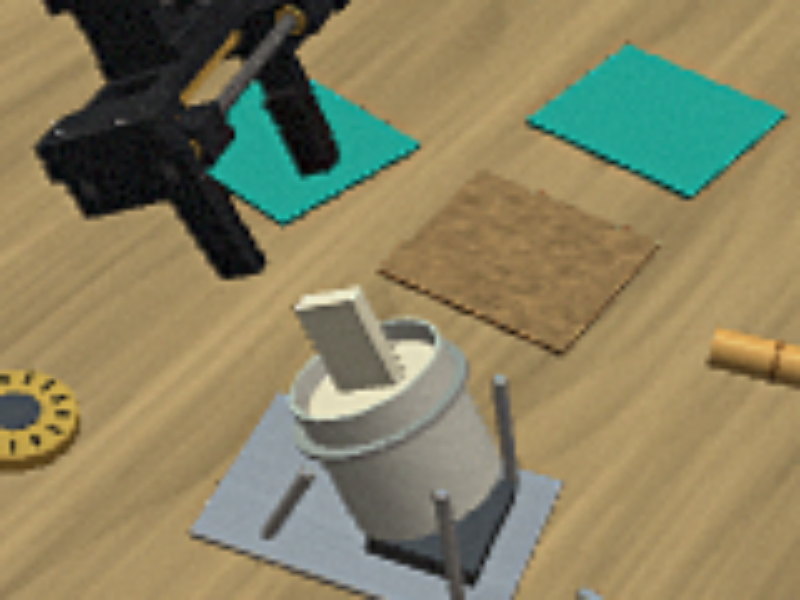

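The fingers straddle the fin's axis, with the fin top at (330,297) and the fingertip midpoint at about (280,217). Descending along the axis.

>>> drive_tool --targets '[{"tx": 0.2,"ty": 0.045,"tz": -0.35,"wx": 0,"wy": -0.006,"wz": 0,"claw": 0.8},{"tx": 0.2,"ty": 0.045,"tz": -0.35,"wx": 0,"wy": 0,"wz": 0,"claw": 0.8},{"tx": 0.2,"ty": 0.045,"tz": -0.35,"wx": 0,"wy": 0,"wz": 0,"claw": 0.8},{"tx": 0.2,"ty": 0.045,"tz": -0.35,"wx": 0,"wy": 0,"wz": 0,"claw": 0.8},{"tx": 0.2,"ty": 0.045,"tz": -0.35,"wx": 0,"wy": 0,"wz": 0,"claw": 0.8},{"tx": 0.2,"ty": 0.045,"tz": -0.35,"wx": 0,"wy": 0,"wz": 0,"claw": 0.8},{"tx": 0.18,"ty": 0.05,"tz": -0.32,"wx": 0,"wy": 0,"wz": 0,"claw": 0.8},{"tx": 0,"ty": 0,"tz": 0,"wx": 0,"wy": 0,"wz": 0,"claw": 0.8}]' --force 20

```text
clock: 16.55
tool_pos: [0.5643, 0.0528, 0.1156]
eef_rot: [-0.103, 0.958, 0.028, 0.265]
contact_force: [0.6, 0.1, 0.7]
opening: 0.902
finger_force: 0.0
```

>>> drive_tool --targets '[{"tx": 0,"ty": 0,"tz": 0,"wx": 0,"wy": 0,"wz": 0,"claw": 0.2},{"tx": 0,"ty": 0,"tz": 0,"wx": 0,"wy": 0,"wz": 0,"claw": -0.3},{"tx": 0,"ty": 0,"tz": 0,"wx": 0,"wy": 0,"wz": 0,"claw": -1},{"tx": 0,"ty": 0,"tz": 0,"wx": 0,"wy": 0,"wz": 0,"claw": -1},{"tx": 0,"ty": 0,"tz": 0,"wx": 0,"wy": 0,"wz": 0,"claw": -1},{"tx": 0,"ty": 0,"tz": 0,"wx": 0,"wy": 0,"wz": 0,"claw": -1},{"tx": 0,"ty": 0,"tz": 0,"wx": 0,"wy": 0,"wz": 0,"claw": -1},{"tx": 0,"ty": 0,"tz": 0,"wx": 0,"wy": 0,"wz": 0,"claw": -1}]' --force 25

```text
clock: 17.35
tool_pos: [0.564, 0.0527, 0.117]
eef_rot: [-0.103, 0.958, 0.028, 0.266]
contact_force: [0.0, -0.0, 0.8]
opening: 0.199
finger_force: 0.0
```

```bash
python3 tingo.py
```

```text
t [-1.37 -0.3   2.23] w [-0.001  0.004  0.002] deg 0.2468107989167866 clock 17.35 pos [0.564  0.0527 0.117 ] F [ 0.  -0.   0.8] open 0.199 ff 0.0 q [ 0.33  0.93 -0.83  2.33  2.3   0.77 -0.55]
t [-0.03 -0.01 -0.06] w [-0.001  0.004  0.002] deg 0.2468107989167866 clock 17.35 pos [0.564  0.0527 0.117 ] F [ 0.  -0.   0.8] open 0.199 ff 0.0 q [ 0.33  0.93 -0.83  2.33  2.3   0.77 -0.55]
```

Still closing, so I'll wait, then draw slowly.

>>> drive_tool --targets '[{"tx": 0,"ty": 0,"tz": 0,"wx": 0,"wy": 0,"wz": 0,"claw": -1},{"tx": 0,"ty": 0,"tz": 0,"wx": 0,"wy": 0,"wz": 0,"claw": -1},{"tx": 0,"ty": 0,"tz": 0,"wx": 0,"wy": 0,"wz": 0,"claw": -1},{"tx": 0,"ty": 0,"tz": 0,"wx": 0,"wy": 0,"wz": 0,"claw": -1},{"tx": -0.06,"ty": -0.013,"tz": 0.104,"wx": 0,"wy": 0,"wz": 0,"claw": -1},{"tx": -0.12,"ty": -0.026,"tz": 0.206,"wx": 0,"wy": 0,"wz": 0,"claw": -1},{"tx": -0.12,"ty": -0.026,"tz": 0.206,"wx": 0,"wy": 0,"wz": 0,"claw": -1},{"tx": 0,"ty": 0,"tz": 0,"wx": 0,"wy": 0,"wz": 0,"claw": -1}]' --force 35

```text
clock: 18.15
tool_pos: [0.5547, 0.0507, 0.1336]
eef_rot: [-0.103, 0.958, 0.028, 0.266]
contact_force: [-0.7, -0.6, -2.3]
opening: 0.135
finger_force: 35.0
```

```bash
python3 tingo.py
```

```text
t [-1.06 -0.23  1.68] w [-0.001  0.004  0.001] deg 0.2776351716310993 clock 18.15 pos [0.5547 0.0507 0.1336] F [-0.7 -0.6 -2.3] open 0.135 ff 34.98553468845785 q [ 0.34  0.89 -0.84  2.35  2.28  0.75 -0.55]
t [ 0.28  0.06 -0.61] w [-0.001  0.004  0.001] deg 0.2776351716310993 clock 18.15 pos [0.5547 0.0507 0.1336] F [-0.7 -0.6 -2.3] open 0.135 ff 34.98553468845785 q [ 0.34  0.89 -0.84  2.35  2.28  0.75 -0.55]
```

Gripped (11.9 mm opening matches the fin) and moving freely. Another 65–70 mm.

>>> drive_tool --targets '[{"tx": -0.12,"ty": -0.026,"tz": 0.206,"wx": 0,"wy": 0,"wz": 0,"claw": -1},{"tx": -0.14,"ty": -0.03,"tz": 0.24,"wx": 0,"wy": 0,"wz": 0,"claw": -1},{"tx": -0.14,"ty": -0.03,"tz": 0.24,"wx": 0,"wy": 0,"wz": 0,"claw": -1},{"tx": -0.14,"ty": -0.03,"tz": 0.24,"wx": 0,"wy": 0,"wz": 0,"claw": -1},{"tx": -0.14,"ty": -0.03,"tz": 0.24,"wx": 0,"wy": 0,"wz": 0,"claw": -1},{"tx": -0.14,"ty": -0.03,"tz": 0.24,"wx": 0,"wy": 0,"wz": 0,"claw": -1},{"tx": -0.14,"ty": -0.03,"tz": 0.24,"wx": 0,"wy": 0,"wz": 0,"claw": -1},{"tx": -0.14,"ty": -0.03,"tz": 0.24,"wx": 0,"wy": 0,"wz": 0,"claw": -1}]' --force 35

```text
clock: 18.95
tool_pos: [0.5216, 0.0436, 0.1898]
eef_rot: [-0.103, 0.958, 0.028, 0.266]
contact_force: [0.2, 0.1, -2.1]
opening: 0.133
finger_force: 35.0
```

>>> drive_tool --targets '[{"tx": -0.14,"ty": -0.03,"tz": 0.24,"wx": 0,"wy": 0,"wz": 0,"claw": -1},{"tx": -0.14,"ty": -0.03,"tz": 0.24,"wx": 0,"wy": 0,"wz": 0,"claw": -1},{"tx": -0.14,"ty": -0.03,"tz": 0.24,"wx": 0,"wy": 0,"wz": 0,"claw": -1},{"tx": -0.05,"ty": -0.01,"tz": 0.35,"wx": 0,"wy": 0,"wz": 0,"claw": -1},{"tx": 0,"ty": 0,"tz": 0.4,"wx": 0,"wy": 0,"wz": 0,"claw": -1},{"tx": 0,"ty": 0,"tz": 0.4,"wx": 0,"wy": 0,"wz": 0,"claw": -1},{"tx": 0,"ty": 0.1,"tz": 0.2,"wx": 0,"wy": 0,"wz": 0,"claw": -1},{"tx": 0,"ty": 0.1,"tz": 0,"wx": 0,"wy": 0,"wz": 0,"claw": -1}]' --force 35

```text
clock: 19.75
tool_pos: [0.5082, 0.0469, 0.2523]
eef_rot: [-0.103, 0.958, 0.028, 0.267]
contact_force: [-0.2, 1.3, -1.4]
opening: 0.132
finger_force: 35.0
```

```bash
cat > sq.py <<'E'
from h import *
from plant import r,vision
import sys
m=np.array([.540,.292])
st=r.get_state();M=R.from_quat(st["eef_rot"]).as_matrix();print("flat")
b=np.cross(M[:,2],[0,0,-1]);s_=np.linalg.norm(b);w=b/max(s_,1e-9)*np.arcsin(min(s_,1))
togo([*m,.098],R.from_rotvec(w)*R.from_matrix(M))
for n in("top","scene"):
    s=vision.snapshot(n);W=cloud(s).reshape(-1,3)
    c=st["tool_pos"]+M[:,2]*.033
    q=(W-c)@M; W=W[(np.abs(q[:,2]-.01)<.075)&(np.hypot(q[:,0],q[:,1])<.055)&(W[:,2]>.012)]
    if len(W)<60: print(n,"few",len(W));continue
    q=(W-st["tool_pos"])@M; W=W[q[:,2]>.012]   # drop fingers
    p,Rf,e=fit(W,tin,c,R.from_matrix(np.c_[-M[:,0],M[:,1],-M[:,2]]))
    print(n,len(W),p.round(4),e,"z",Rf.as_matrix()[:,2].round(3),"off axis dist",((p-st["tool_pos"])@M).round(4))
E
python3 sq.py
```

```text
flat
t [ 1.06  8.17 -5.14] w [-0.108  0.507  0.   ] deg 31.11108580346261 clock 19.75 pos [0.5082 0.0469 0.2523] F [-0.2  1.3 -1.4] open 0.132 ff 34.98523018788546 q [ 0.36  0.53 -0.8   2.37  2.03  0.44 -0.42]
top 436 [0.5216 0.0515 0.2222] 0.641794391438133 z [-0.489 -0.112  0.865] off axis dist [0.0035 0.0017 0.033 ]
scene 1053 [0.5212 0.0495 0.2199] 0.6625410160402689 z [-0.485 -0.11   0.868] off axis dist [ 0.0054 -0.0001  0.0346]
```

>>> drive_tool --targets '[{"tx": 0.07,"ty": 0.4,"tz": 0,"wx": -0.004,"wy": 0.02,"wz": 0,"claw": -1},{"tx": 0.07,"ty": 0.52,"tz": 0,"wx": -0.007,"wy": 0.032,"wz": 0,"claw": -1},{"tx": 0.07,"ty": 0.52,"tz": 0,"wx": -0.007,"wy": 0.032,"wz": 0,"claw": -1},{"tx": 0.07,"ty": 0.52,"tz": 0,"wx": -0.007,"wy": 0.032,"wz": 0,"claw": -1},{"tx": 0.07,"ty": 0.52,"tz": 0,"wx": -0.007,"wy": 0.032,"wz": 0,"claw": -1},{"tx": 0.07,"ty": 0.52,"tz": 0,"wx": -0.007,"wy": 0.032,"wz": 0,"claw": -1},{"tx": 0.07,"ty": 0.52,"tz": 0,"wx": -0.007,"wy": 0.032,"wz": 0,"claw": -1},{"tx": 0.07,"ty": 0.52,"tz": 0,"wx": -0.007,"wy": 0.032,"wz": 0,"claw": -1}]' --force 35

```text
clock: 20.65
tool_pos: [0.5238, 0.1677, 0.2501]
eef_rot: [-0.106, 0.985, 0.014, 0.137]
contact_force: [0.0, -0.3, -2.0]
opening: 0.134
finger_force: 35.0
```

>>> drive_tool --targets '[{"tx": 0.07,"ty": 0.52,"tz": 0,"wx": -0.007,"wy": 0.032,"wz": 0,"claw": -1},{"tx": 0.07,"ty": 0.52,"tz": 0,"wx": -0.007,"wy": 0.032,"wz": 0,"claw": -1},{"tx": 0.07,"ty": 0.52,"tz": -0.1,"wx": -0.007,"wy": 0.032,"wz": 0,"claw": -1},{"tx": 0.07,"ty": 0.52,"tz": -0.2,"wx": -0.007,"wy": 0.032,"wz": 0,"claw": -1},{"tx": 0.07,"ty": 0.52,"tz": -0.3,"wx": -0.007,"wy": 0.032,"wz": 0,"claw": -1},{"tx": 0.07,"ty": 0.52,"tz": -0.4,"wx": -0.007,"wy": 0.032,"wz": 0,"claw": -1},{"tx": 0.07,"ty": 0.5,"tz": -0.4,"wx": -0.007,"wy": 0.032,"wz": 0,"claw": -1},{"tx": 0,"ty": 0.3,"tz": -0.4,"wx": 0,"wy": 0.02,"wz": 0,"claw": -1}]' --force 35

```text
clock: 21.45
tool_pos: [0.539, 0.2862, 0.1954]
eef_rot: [-0.108, 0.994, 0.003, 0.008]
contact_force: [0.5, -0.2, -1.9]
opening: 0.132
finger_force: 35.0
```

```bash
python3 sq.py
```

```text
flat
t [ 0.03  0.19 -3.25] w [-0.007  0.015  0.   ] deg 0.9976200108933022 clock 21.45 pos [0.539  0.2862 0.1954] F [ 0.5 -0.2 -1.9] open 0.132 ff 34.98567638453096 q [-0.16  0.82 -0.76  1.66  0.69  0.93  0.6 ]
top few 18
scene 725 [0.535  0.285  0.1587] 0.7540692245370726 z [ 0.002 -0.006  1.   ] off axis dist [ 0.0049 -0.0005  0.0366]
```

>>> drive_tool --targets '[{"tx": 0.03,"ty": 0.04,"tz": -0.3,"wx": 0,"wy": 0,"wz": 0,"claw": -1},{"tx": 0.03,"ty": 0.04,"tz": -0.3,"wx": 0,"wy": 0,"wz": 0,"claw": -1},{"tx": 0.03,"ty": 0.04,"tz": -0.3,"wx": 0,"wy": 0,"wz": 0,"claw": -1},{"tx": 0.03,"ty": 0.04,"tz": -0.3,"wx": 0,"wy": 0,"wz": 0,"claw": -1},{"tx": 0.03,"ty": 0.04,"tz": -0.3,"wx": 0,"wy": 0,"wz": 0,"claw": -1},{"tx": 0.02,"ty": 0.03,"tz": -0.3,"wx": 0,"wy": 0,"wz": 0,"claw": -1},{"tx": 0,"ty": 0,"tz": -0.2,"wx": 0,"wy": 0,"wz": 0,"claw": -1},{"tx": 0,"ty": 0,"tz": 0,"wx": 0,"wy": 0,"wz": 0,"claw": -1}]' --force 35

```text
clock: 22.35
tool_pos: [0.544, 0.2914, 0.1361]
eef_rot: [-0.107, 0.994, 0.002, 0.009]
contact_force: [-0.4, -0.9, -2.2]
opening: 0.132
finger_force: 35.0
```

```bash
python3 sq.py
python3 - <<'E'
from h import *
s=load("scene2")
c=np.array([ray(s,270+x/5-.4,130+y/5-.4,.005) for x,y in ((480,172),(660,245),(563,352),(378,271))]);print(c.round(4),c.mean(0).round(4),np.linalg.norm(c-np.roll(c,1,0),axis=1).round(3))
E
```

```text
flat
t [-0.13  0.02 -1.27] w [-0.006  0.017  0.   ] deg 1.0541860154343046 clock 22.35 pos [0.544  0.2914 0.1361] F [-0.4 -0.9 -2.2] open 0.132 ff 34.98562943190336 q [-0.19  0.9  -0.7   1.69  0.77  0.83  0.55]
top 82 [0.5419 0.2905 0.1035] 0.8258597243357702 z [ 0.018 -0.061  0.998] off axis dist [ 0.0028 -0.0005  0.0325]
scene 665 [0.5411 0.2898 0.102 ] 0.8685734378776135 z [ 0.006 -0.013  1.   ] off axis dist [ 0.0038 -0.0011  0.034 ]
[[0.4742 0.3495 0.005 ]
 [0.6042 0.352  0.005 ]
 [0.6045 0.2253 0.005 ]
 [0.4769 0.2222 0.005 ]] [0.54   0.2873 0.005 ] [0.127 0.13  0.127 0.128]
```

>>> drive_tool --targets '[{"tx": 0,"ty": 0,"tz": -0.25,"wx": 0,"wy": 0,"wz": 0,"claw": -1},{"tx": 0,"ty": 0,"tz": -0.25,"wx": 0,"wy": 0,"wz": 0,"claw": -1},{"tx": 0,"ty": 0,"tz": -0.25,"wx": 0,"wy": 0,"wz": 0,"claw": -1},{"tx": 0,"ty": 0,"tz": -0.2,"wx": 0,"wy": 0,"wz": 0,"claw": -1},{"tx": 0,"ty": 0,"tz": -0.12,"wx": 0,"wy": 0,"wz": 0,"claw": -1},{"tx": 0,"ty": 0,"tz": -0.05,"wx": 0,"wy": 0,"wz": 0,"claw": -1},{"tx": 0,"ty": 0,"tz": 0,"wx": 0,"wy": 0,"wz": 0,"claw": -1},{"tx": 0,"ty": 0,"tz": 0,"wx": 0,"wy": 0,"wz": 0,"claw": -1}]' --force 30

```text
clock: 23.25
tool_pos: [0.5446, 0.2921, 0.1038]
eef_rot: [-0.107, 0.994, 0.003, 0.01]
contact_force: [0.1, 0.3, -1.5]
opening: 0.132
finger_force: 30.0
```

>>> drive_tool --targets '[{"tx": 0,"ty": 0,"tz": -0.03,"wx": 0,"wy": 0,"wz": 0,"claw": -1},{"tx": 0,"ty": 0,"tz": -0.02,"wx": 0,"wy": 0,"wz": 0,"claw": -1},{"tx": 0,"ty": 0,"tz": 0,"wx": 0,"wy": 0,"wz": 0,"claw": -1},{"tx": 0,"ty": 0,"tz": 0,"wx": 0,"wy": 0,"wz": 0,"claw": -1},{"tx": 0,"ty": 0,"tz": 0,"wx": 0,"wy": 0,"wz": 0,"claw": -1},{"tx": 0,"ty": 0,"tz": 0,"wx": 0,"wy": 0,"wz": 0,"claw": -1},{"tx": 0,"ty": 0,"tz": 0,"wx": 0,"wy": 0,"wz": 0,"claw": -1},{"tx": 0,"ty": 0,"tz": 0,"wx": 0,"wy": 0,"wz": 0,"claw": -1}]' --force 20

```text
clock: 24.05
tool_pos: [0.5445, 0.2919, 0.1021]
eef_rot: [-0.107, 0.994, 0.003, 0.01]
contact_force: [-0.2, 0.3, -2.2]
opening: 0.132
finger_force: 20.0
```

```bash
python3 sq.py
```

```text
flat
t [-0.15  0.   -0.14] w [-0.007  0.018  0.   ] deg 1.15599954944765 clock 24.05 pos [0.5445 0.2919 0.1021] F [-0.2  0.3 -2.2] open 0.132 ff 19.985753941582516 q [-0.21  0.94 -0.67  1.7   0.81  0.77  0.51]
top 107 [0.5421 0.2947 0.0699] 0.7612750276949285 z [0.012 0.016 1.   ] off axis dist [0.0024 0.0031 0.0321]
scene 615 [0.5412 0.2902 0.0672] 0.8596173479507863 z [-0.004 -0.     1.   ] off axis dist [ 0.0043 -0.0011  0.0348]
```

About 2–4 mm to go, so I'll creep down.

>>> drive_tool --targets '[{"tx": 0,"ty": 0,"tz": -0.03,"wx": 0,"wy": 0,"wz": 0,"claw": -1},{"tx": 0,"ty": 0,"tz": -0.03,"wx": 0,"wy": 0,"wz": 0,"claw": -1},{"tx": 0,"ty": 0,"tz": 0,"wx": 0,"wy": 0,"wz": 0,"claw": -1},{"tx": 0,"ty": 0,"tz": 0,"wx": 0,"wy": 0,"wz": 0,"claw": -1},{"tx": 0,"ty": 0,"tz": 0,"wx": 0,"wy": 0,"wz": 0,"claw": -1},{"tx": 0,"ty": 0,"tz": 0,"wx": 0,"wy": 0,"wz": 0,"claw": -1},{"tx": 0,"ty": 0,"tz": 0,"wx": 0,"wy": 0,"wz": 0,"claw": -1},{"tx": 0,"ty": 0,"tz": 0,"wx": 0,"wy": 0,"wz": 0,"claw": -1}]' --force 20

```text
clock: 24.95
tool_pos: [0.5445, 0.2918, 0.1003]
eef_rot: [-0.107, 0.994, 0.003, 0.01]
contact_force: [0.5, 0.8, -2.4]
opening: 0.138
finger_force: 20.0
```

>>> drive_tool --targets '[{"tx": 0,"ty": 0,"tz": -0.03,"wx": 0,"wy": 0,"wz": 0,"claw": -1},{"tx": 0,"ty": 0,"tz": -0.02,"wx": 0,"wy": 0,"wz": 0,"claw": -1},{"tx": 0,"ty": 0,"tz": 0,"wx": 0,"wy": 0,"wz": 0,"claw": -1},{"tx": 0,"ty": 0,"tz": 0,"wx": 0,"wy": 0,"wz": 0,"claw": -1},{"tx": 0,"ty": 0,"tz": 0,"wx": 0,"wy": 0,"wz": 0,"claw": -1},{"tx": 0,"ty": 0,"tz": 0,"wx": 0,"wy": 0,"wz": 0,"claw": -1},{"tx": 0,"ty": 0,"tz": 0,"wx": 0,"wy": 0,"wz": 0,"claw": -1},{"tx": 0,"ty": 0,"tz": 0,"wx": 0,"wy": 0,"wz": 0,"claw": -1}]' --force 20

```text
clock: 25.75
tool_pos: [0.5445, 0.2919, 0.0988]
eef_rot: [-0.107, 0.994, 0.003, 0.01]
contact_force: [-0.1, -0.2, -2.4]
opening: 0.134
finger_force: 20.0
```

>>> drive_tool --targets '[{"tx": 0,"ty": 0,"tz": -0.02,"wx": 0,"wy": 0,"wz": 0,"claw": -1},{"tx": 0,"ty": 0,"tz": -0.02,"wx": 0,"wy": 0,"wz": 0,"claw": -1},{"tx": 0,"ty": 0,"tz": 0,"wx": 0,"wy": 0,"wz": 0,"claw": -1},{"tx": 0,"ty": 0,"tz": 0,"wx": 0,"wy": 0,"wz": 0,"claw": -1},{"tx": 0,"ty": 0,"tz": 0,"wx": 0,"wy": 0,"wz": 0,"claw": -1},{"tx": 0,"ty": 0,"tz": 0,"wx": 0,"wy": 0,"wz": 0,"claw": -1},{"tx": 0,"ty": 0,"tz": 0,"wx": 0,"wy": 0,"wz": 0,"claw": -1},{"tx": 0,"ty": 0,"tz": 0,"wx": 0,"wy": 0,"wz": 0,"claw": -1}]' --force 20

```text
clock: 26.55
tool_pos: [0.5446, 0.2924, 0.0984]
eef_rot: [-0.107, 0.994, 0.003, 0.01]
contact_force: [-1.4, -0.1, 5.5]
opening: 0.134
finger_force: 20.0
```

```bash
python3 sq.py
```

```text
flat
t [-0.15 -0.01 -0.01] w [-0.008  0.019 -0.   ] deg 1.215539456849302 clock 26.55 pos [0.5446 0.2924 0.0984] F [-1.4 -0.1  5.5] open 0.134 ff 20.033435532823205 q [-0.21  0.95 -0.66  1.7   0.82  0.77  0.5 ]
top 104 [0.5431 0.2922 0.0654] 1.0159558328138862 z [ 0.033 -0.015  0.999] off axis dist [0.0022 0.     0.0329]
scene 581 [0.5414 0.2904 0.0637] 0.7767017266763556 z [ 0.005 -0.001  1.   ] off axis dist [ 0.0043 -0.0014  0.0345]
```

Contact at 5.5 N, with the tin at height 0.065 and upright. Releasing.

>>> drive_tool --targets '[{"tx": 0,"ty": 0,"tz": 0.01,"wx": 0,"wy": 0,"wz": 0,"claw": -1},{"tx": 0,"ty": 0,"tz": 0,"wx": 0,"wy": 0,"wz": 0,"claw": -0.6},{"tx": 0,"ty": 0,"tz": 0,"wx": 0,"wy": 0,"wz": 0,"claw": -0.3},{"tx": 0,"ty": 0,"tz": 0,"wx": 0,"wy": 0,"wz": 0,"claw": 0.1},{"tx": 0,"ty": 0,"tz": 0,"wx": 0,"wy": 0,"wz": 0,"claw": 0.5},{"tx": 0,"ty": 0,"tz": 0,"wx": 0,"wy": 0,"wz": 0,"claw": 0.6},{"tx": 0,"ty": 0,"tz": 0,"wx": 0,"wy": 0,"wz": 0,"claw": 0.6},{"tx": 0,"ty": 0,"tz": 0,"wx": 0,"wy": 0,"wz": 0,"claw": 0.6}]' --force 20

```text
clock: 27.45
tool_pos: [0.5445, 0.2918, 0.0978]
eef_rot: [-0.107, 0.994, 0.003, 0.01]
contact_force: [-1.0, -0.5, 0.9]
opening: 0.719
finger_force: 0.0
```

>>> drive_tool --targets '[{"tx": 0,"ty": 0,"tz": 0.2,"wx": 0,"wy": 0,"wz": 0,"claw": 0.6},{"tx": 0,"ty": 0,"tz": 0.4,"wx": 0,"wy": 0,"wz": 0,"claw": 0.6},{"tx": 0,"ty": 0,"tz": 0.5,"wx": 0,"wy": 0,"wz": 0,"claw": 0.6},{"tx": 0,"ty": 0,"tz": 0.6,"wx": 0,"wy": 0,"wz": 0,"claw": 0.6},{"tx": 0,"ty": 0,"tz": 0.8,"wx": 0,"wy": 0,"wz": 0,"claw": 0.6},{"tx": 0,"ty": 0,"tz": 0.8,"wx": 0,"wy": 0,"wz": 0,"claw": 0.6},{"tx": -0.2,"ty": 0,"tz": 0.4,"wx": 0,"wy": 0,"wz": 0,"claw": 0.6},{"tx": 0,"ty": 0,"tz": 0,"wx": 0,"wy": 0,"wz": 0,"claw": 0.6}]' --force 20

```text
clock: 28.25
tool_pos: [0.5383, 0.293, 0.2115]
eef_rot: [-0.108, 0.994, 0.004, 0.011]
contact_force: [0.3, 0.6, -0.1]
opening: 0.799
finger_force: 0.0
```

Run:
```python
from h import *
from plant import r,vision
st=r.get_state();print(st["tool_pos"],st["clock"],st["qd"].round(2))
for n in("top","scene"):
    s=vision.snapshot(n);W=cloud(s).reshape(-1,3)
    for nm,sdf,c in (("lid",lid,[.458,-.249,.061]),("tin",tin,[.5415,.291,.065])):
        c=np.array(c);P=W[np.all(np.abs(W-c)<[.055,.055,.06],1)&(W[:,2]>.012)]
        if len(P)<60: continue
        p,Rf,e=fit(P,sdf,c,R.identity() if nm=="lid" else R.from_euler("z",.2+np.pi));print(n,nm,len(P),p.round(4),round(e,2),Rf.as_matrix()[:,2].round(3))
    if n=="scene":cv2.imwrite("pics/end.png",s["image"])
```

```text
[0.53826625 0.29304206 0.211465  ] 28.25 [-0.01  0.04  0.04  0.02  0.02 -0.02 -0.  ]
top lid 874 [ 0.4586 -0.2468  0.0614] 1.19 [ 0.006 -0.002  1.   ]
scene lid 1847 [ 0.4576 -0.2498  0.06  ] 0.61 [-0.001  0.001  1.   ]
scene tin 752 [0.5415 0.2904 0.0637] 0.9 [0.005 0.001 1.   ]
```

View pics/end.png

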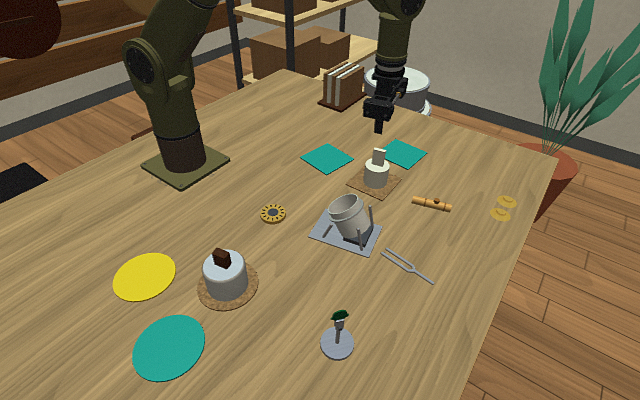

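The lid stands on the round cork mat (226,275) and the tin on the square cork mat (376,172). The bystanders are unmoved and the gripper is clear.

```bash
python3 -c "
from plant import workorder
print(workorder.finish_job())"
```

```text
the job is handed in; nothing more can be done
None
```

The job is handed in at about 28 s on the robot's clock; no verdict was returned. By my last measurements, the lid stands grip up on the round cork mat and the tin stands upright on the square one, each within a few millimetres of its mat's centre. Both are released, and the pick stand, pitch pipe, tuning fork and kazoo look unmoved.

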